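Take the combination padlock off the valve case in the hi-fi drawer

ROBOT

A 6-joint arm with a two-finger parallel gripper is mounted at the origin on the work surface. World frame = base frame: x ahead of the robot, y to its left, z up, the work surface at z = 0. Lengths are in m, angles in rad, forces in N, time in s.
With the tool pointing down it reaches from about 0.375 to 0.9 m from the base axis. Payload 3.1 kg.
Tool frame: the origin (TCP) lies at the very end of the fingers, on their centre line; the grasp point (between the pads) lies 19 mm behind it; x points along the fingers, z is the direction in which the jaws open and shut, and the axes are right-handed (so a half turn about x gives the same grasp; the last joint's range is limited). The gripper opens to 85 mm and grips with 20 to 120 N. Pads are 22 mm wide; open, the fingers measure 114 mm over their backs; the gripper's body (76 mm by 85 mm) begins 54 mm behind the grasp point. The pads swing forward as they close: fully open they stand 13 mm farther back than shut.
Start: joints at [1.093, 0.527, 1.433, -0, 1.181, -0.178], TCP at [0.185, 0.597, 0.231] pointing down, gripper open.
Joint ranges: [-3.08, 3.08], [-0.75, 2.2], [0.22, 2.44], [-1.43, 4.57], [0, 2.65], [-2.85, 2.85]. Speed limits (rad/s): [2.79, 2.79, 3.14, 3.14, 3.14, 3.14].

INTERFACE

Orientations are given as a unit quaternion [x, y, z, w].
In Python, from station import manip, viewer, job gives the robot as it stands.
- The arm moves only by the tool move_arm, never from a script. Its argument "deltas" is one flat list of numbers, 7 for each row, row after row: the finger opening in mm, from 0 to 85.4, then the shift along the tool's x, y, z in mm, then the turn, a rotation vector about the tool's x, y, z in degrees. In form: [jaw, tx, ty, tz, rx, ry, rz, jaw, tx, ty, tz, rx, ry, rz, ...]. A call has 1 to 10 rows; each row shifts and turns the commanded pose from where the row before left it, along the tool's axes as they then stand; what a row does not reach is not made up. A row lasts 1/10 s, in which the tool goes at most 50 mm and 8.59 degrees, less where a joint would pass 70% of its speed; a pose out of reach is approached as far as the arm can. A call is refused whole if a number of a shift passes 50 or a number of a turn 8.59, either way. A call with a gripper value outside its range is refused whole. The fingers move at their own pace and stop on an object; "force" is the grip in N (left out, the last holds). Time passes only in rows, so rows that do not move let the fingers close. It gives the time, the measured TCP pose, the force and the opening at its end, in the units of the state.
- manip.sense(): the state, without advancing time (a new reading comes with each control period).
- viewer.snapshot(name): name is "scene" or "top"; returns a dict with "image" (480x640x3 uint8, red, green, blue), "depth" (480x640 float32, m along the optical axis (not along the pixel's ray), 0 where there is no reading), "fovy" (degrees; the focal length in pixels is half the picture's height over the tangent of half this angle, whatever the lens; pixels are square), "cx", "cy" (the principal point, pixels), "R" (3x3) and "t" (3): a world point X has camera coordinates R X + t. Camera axes: x right, y down, z forward; pixel columns grow to the right and rows downward; lengths in m; the calibration is good to about 2 mm. A picture is of the moment at which its call begins.
- job.sign_off(): hands the job in, once; it reports no verdict.
The state is a dict: "t": time; "q": joint angles; "qd": joint speeds; "tau": joint torques, N m; "tcp_pos": TCP position; "tool_rot": TCP orientation; "force": force on the tool from outside, world axes, zero at the start; "ft_torque": the same for the moment, N m; "finger_gap": opening from 0.0 (shut) to 1.0 (fully open).
Only numpy, scipy, OpenCV 4.12 (cv2) and the standard library are available. Lean on these libraries where they do the work, as an engineer would, in place of code of your own. Each camera call takes 0.05 s, during which the arm holds its last target.

TASK

Pull the drawer of the low hi-fi cabinet out to its stop. On the valve case inside, turn the padlock's dial, click by click, until it clicks in with its yellow line at the red mark, then pull the lock back so that its shackle opens fully, slip the open shackle off the staple and lift the lock away. Finish while still holding the lock in the gripper, open, dial upward and steady, about 10 cm above the case and touching nothing else; leave the drawer out and the remote, valve carton and record weight where they are.

Things in the scene. Friction and masses are not known exactly. Their poses are not given: they have to be found in the camera images.
- cabinet: Low hi-fi cabinet, fixed on the table: brown wood, 300 deep (x) x 440 wide (y) x 137 mm high. Origin: middle of the drawer front's face (drawer shut), at table height. Its own -x points out of the drawer front towards the robot, z up; the drawer slides along this -x.
- drawer (a joint): How far the drawer is out, m: 0 shut, 0.20 at its stop. Runs stiffly (about 8 N) and stays where it is left. Drawer front 16 mm thick, upper edge 122 mm above the table.
- handle (a point): Middle of the drawer's dark bar handle: level bar 10 mm thick, 140 mm long along the cabinet's y, centre line 42 mm in front of the drawer front and 100 mm above the table, 37 mm below the cabinet's top. Two 8 mm stubs 60 mm either side of the middle carry it; between them it is clear above, below and behind (37 mm gap).
- case_top (a point): Point on the flat top of the aluminium valve case, which is fixed in the drawer and moves with it: 270 mm wide, top 79 mm above the table. The point lies 82 mm behind the face of the drawer front, on the drawer's middle line, roughly under the middle of the lock.
- lock: Steel combination padlock lying face up on the case, loose, 0.25 to 0.34 kg. Dark body 52 long (x) x 48 wide (y, parallel flat sides) x 24 mm thick. Origin: centre of its underside; z up through the dial; +x points to its shackle, within some 5 degrees of the cabinet's +x. The shackle hooks round the staple's near foot: the lock can shift some 7 mm and swing about that foot (10 degrees or so as the dial is turned).
- dial (a joint): Angle of the black dial on the lock, rad, counterclockwise from above, endless. At 0 (or whole turns) its yellow line meets the red mark on the lock's +x edge; only there can the lock open. 12 clicks a turn, 30 degrees apart, 0 is one; about 0.05 N m from click to click. A round knob 35 mm across, 14 mm tall, on top of the body, over its origin. Blocked while the shackle is open.
- dial_line (a point): Outer end of the yellow line on the dial's top face, 16 mm from the dial's axis, 39 mm above the case top. Eleven short grey ticks mark the other clicks.
- shackle (a joint): How far the steel shackle is out, m: 0 shut, 0.015 fully open. 6 mm bar, level, 12 mm above the lock's underside; legs 12 mm either side of the middle, the bow's centre line 47 mm ahead of the lock's origin shut, 62 open. Off the mark it gives only 2.4 mm; on it, drawing the lock to its -x (up to 14 mm slack first) lets the staple pull it out against 1 N; stays where left.
- toe (a point): Tip of the short shackle leg, on the lock's -y side. Shut: 3 mm inside the lock's end face; open: 12 mm in front of it, and this gap is the way off the staple: keep the opened lock level, at most 4 mm off the case, square to the drawer, move it in (cabinet +x) until the near foot stands in the gap, 32 mm (+-3) ahead of the lock's origin; slide it to cabinet +y by 30 mm or more; lift.
- staple (a point): Near foot of the hasp's staple, 11 mm above the case top. The staple is an upright loop of 4 mm bar along the drawer's middle line, 24 mm high: near foot here, far foot 46 mm further in (cabinet +x), joined by a top bar under which the shackle's bow passes. In the drawer the near foot lies 35 mm behind point case_top.
- remote: Aluminium remote control 165 x 46 x 16 mm lying on the table to the +y side of the drawer. Leave alone. Origin: centre of its underside.
- carton: Upright cardboard valve carton 58 x 58 x 125 mm with an orange band, on the table to the -y side of the drawer. Leave alone. Origin: centre of its underside.
- puck: Brass record weight, 76 mm across, 44 mm tall, on the table to the -y side of the drawer. Leave alone. Origin: centre of its underside.

How it is judged:
On the way, in this order (a step that is already met when the one before it is completed fails the run):
1. the drawer is out to its stop (value of joint drawer above 0.194 m), for 0.2 s.
2. the dial rests with its yellow line at the red mark, the shackle still shut (y of dial_line in the frame of lock between -0.002 and 0.002 m and x of dial_line in the frame of lock above 0.01 m and value of joint shackle below 0.004 m), for 0.2 s.
3. the shackle is pulled fully open (value of joint shackle above 0.0125 m), for 0.1 s.
At the end, for the whole second after the job is handed in: Held by the fingers (over 1 N) and still: lock's underside more than 60 mm above the case, dial up within 20 degrees, shackle open more than 9 of 15 mm, lock not touching cabinet, drawer, case or staple; drawer out more than 175 of 200 mm (value of joint drawer above 0.175 m and value of joint shackle above 0.009 m and z of lock in the frame of case_top above 0.06 m and angle between lock's own z axis and vertical below 0.35 rad and contact force between the fingers and lock above 1 N and contact force between lock and cabinet below 0.1 N and linear speed of lock below 0.03 m/s and angular speed of lock below 0.4 rad/s); the arm keeps its last pose, push and grip.
It fails at once if the remote is pushed more than 30 mm or tipped (distance of remote from where it was at the start of the episode above 0.03 m or angle between remote's own z axis and vertical above 0.4 rad).
It fails at once if the valve carton is pushed more than 30 mm or tipped (distance of carton from where it was at the start of the episode above 0.03 m or angle between carton's own z axis and vertical above 0.4 rad).
It fails at once if the record weight is pushed more than 30 mm or tipped (distance of puck from where it was at the start of the episode above 0.03 m or angle between puck's own z axis and vertical above 0.4 rad).
It fails at once if the shackle is forced open with the dial off its mark (value of joint shackle above 0.006 m and (y of dial_line in the frame of lock above 0.006 m or y of dial_line in the frame of lock below -0.006 m or x of dial_line in the frame of lock below 0 m)).
It also fails if it takes over 72 s, if anything falls off the work surface, if the arm or the gripper's body presses on something with over 40 N, if the wrist force passes 120 N, or if a joint passes its speed limit or range.

## Working session

There is one attempt and no reset: what is moved stays moved. The work goes in short steps, Python scripts to look and compute and a tool call to move; the robot and the scene stay as the last step left them, time stands still between calls to the robot, and variables do not carry over. Pictures are saved under pics/ and viewed, and the job is handed in when it is done.

Besides the shell and the picture viewer there is one more tool, called after "Emit:" as name(argument=value, ...) on one line, values as JSON. move_arm: Moves the arm, as the interface text tells. Its arguments: {"type":"object","properties":{"deltas":{"type":"array"},"force":{"type":"number"}},"required":["deltas"]}

```bash
mkdir -p pics; ls
cat > h.py <<'E'
import numpy as np, cv2
from station import manip, viewer, job
from scipy.spatial.transform import Rotation as R
def snap(name,fn=None):
    s=viewer.snapshot(name)
    np.savez('/tmp/'+name+'.npz',**{k:np.array(v) for k,v in s.items()})
    if fn: cv2.imwrite('pics/'+fn,cv2.cvtColor(s['image'],cv2.COLOR_RGB2BGR))
    return s
def load(name): return dict(np.load('/tmp/'+name+'.npz'))
def f(s): return 240/np.tan(np.radians(float(s['fovy']))/2)
def ray(s,u,v):
    d=np.array([(u-s['cx'])/f(s),(v-s['cy'])/f(s),1.]); Rm=np.array(s['R']); t=np.array(s['t'])
    return -Rm.T@t, Rm.T@d
def atz(s,u,v,z):
    o,d=ray(s,u,v); return o+d*(z-o[2])/d[2]
def dep(s,u,v):
    o,d=ray(s,u,v); return o+d*s['depth'][int(round(v)),int(round(u))]
def pix(s,X):
    c=np.array(s['R'])@np.array(X)+np.array(s['t']); return np.array([s['cx']+f(s)*c[0]/c[2],s['cy']+f(s)*c[1]/c[2]])
def crop(s,fn,u0,u1,v0,v1,k):
    im=cv2.cvtColor(s['image'],cv2.COLOR_RGB2BGR)[v0:v1,u0:u1]
    cv2.imwrite('pics/'+fn,cv2.resize(im,None,fx=k,fy=k,interpolation=cv2.INTER_CUBIC))
def st():
    s=manip.sense(); print('t',round(s['t'],2),'tcp',np.round(s['tcp_pos'],4),'F',np.round(s['force'],1),'M',np.round(s['ft_torque'],2),'gap',round(s['finger_gap'],3)); print(np.round(R.from_quat(s['tool_rot']).as_matrix(),3).tolist()); print('q',np.round(s['q'],3)); return s
E
python3 - <<'E'
from h import *
st()
for n in('scene','top'):
    s=snap(n,n+'0.png'); print(n,s['fovy'],s['cx'],s['cy'],np.round(s['R'],3).tolist(),s['t'])
E
```

```text
pics
t 0.0 tcp [0.1842 0.5965 0.2303] F [-0.3  0.1 -0.2] M [ 0.02  0.03 -0.  ] gap 0.998
[[-0.001, -0.955, 0.295], [-0.002, 0.295, 0.955], [-1.0, 0.0, -0.002]]
q [ 1.092  0.528  1.434  0.     1.181 -0.178]
scene 51.21083599139398 309.815734601388 244.71501362099923 [[-0.822, 0.569, 0.007], [0.435, 0.636, -0.637], [-0.367, -0.521, -0.771]] [ 0.49025942 -0.21015638  1.29989726]
top 44.36058354623193 324.0035092933136 233.42858853418377 [[0.03, -0.999, -0.015], [-0.994, -0.028, -0.108], [0.108, 0.018, -0.994]] [-0.00604664  0.58848697  1.3408645 ]
```

View pics/scene0.png

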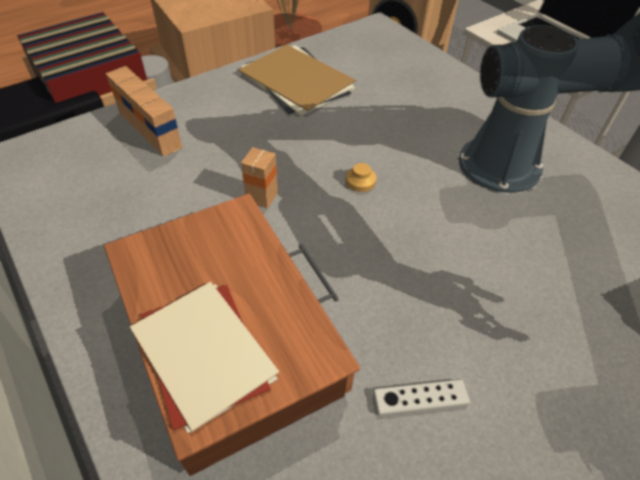

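View pics/top0.png

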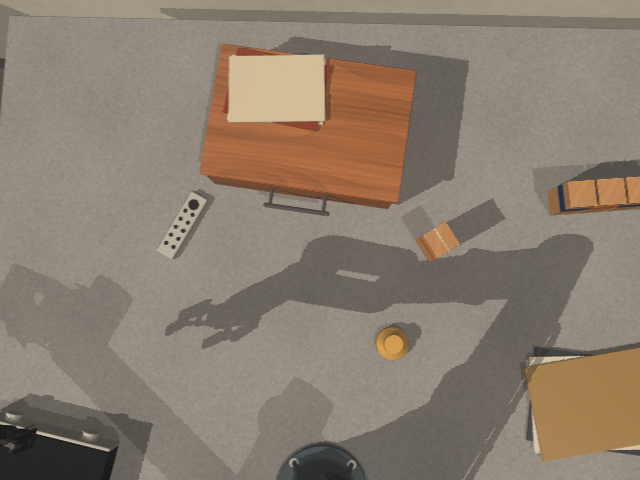

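Run:
```python
from h import *
s=load('top'); crop(s,'c0.png',190,430,130,230,3)
print('handle',atz(s,265,206,.1),atz(s,328,213,.1))
print('top corners',[np.round(atz(s,u,v,.137),4) for u,v in((221,44),(415,70),(399,203),(201,174))])
for n,u,v,z in(('remote',182,225,.016),('carton',439,241,.125),('puck',394,343,.044)): print(n,atz(s,u,v,z))
```

```text
handle [0.63878383 0.1433848  0.1       ] [0.62695599 0.00245855 0.1       ]
top corners [array([0.9965, 0.2525, 0.137 ]), array([ 0.9466, -0.1812,  0.137 ]), array([ 0.6477, -0.1507,  0.137 ]), array([0.6998, 0.2817, 0.137 ])]
remote [0.60064271 0.34877995 0.016     ]
carton [ 0.56892874 -0.23971877  0.125     ]
puck [ 0.34246642 -0.15476996  0.044     ]
```

View pics/c0.png

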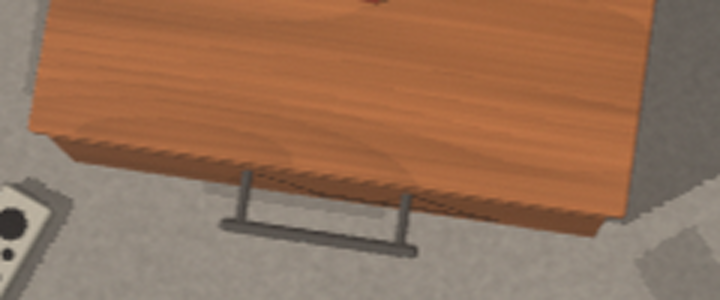

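Run:
```python
from h import *
from scipy.optimize import least_squares
s=load('top');c=load('scene')
crop(c,'c1.png',90,370,180,480,2)
M=[((.0,-.22,.137),(398.3,202.3)),((0,.22,.137),(200.7,173.7)),((.3,.22,.137),(221,44)),((.3,-.22,.137),(415,70)),((-.042,.07,.1),(264,204.7)),((-.042,-.07,.1),(328.3,213.7))]
def w(p,X):
    cc,ss=np.cos(p[2]),np.sin(p[2]); return [p[0]+cc*X[0]-ss*X[1],p[1]+ss*X[0]+cc*X[1],X[2]]
r=least_squares(lambda p:np.concatenate([pix(s,w(p,X))-u for X,u in M]),[.67,.07,-.1])
print(r.x,np.degrees(r.x[2]),np.round(r.fun,1))
for X in((.0,-.22,.137),(0,.22,.137),(.3,.22,.137),(.3,-.22,.137),(-.042,.07,.1),(-.042,-.07,.1)): print(pix(c,w(r.x,X)))
```

```text
[ 0.67456904  0.06837984 -0.11330684] -6.492003592960319 [ 0.5 -0.2 -2.1  0.4 -0.2 -0.4  1.3 -0.5  1.4  0.4 -0.8  0.2]
[247.56476103 191.20687966]
[360.1337364  365.02947513]
[176.65335835 458.52129   ]
[101.0169295  243.40091856]
[334.56260263 297.12133611]
[299.22818016 244.80284422]
```

View pics/c1.png

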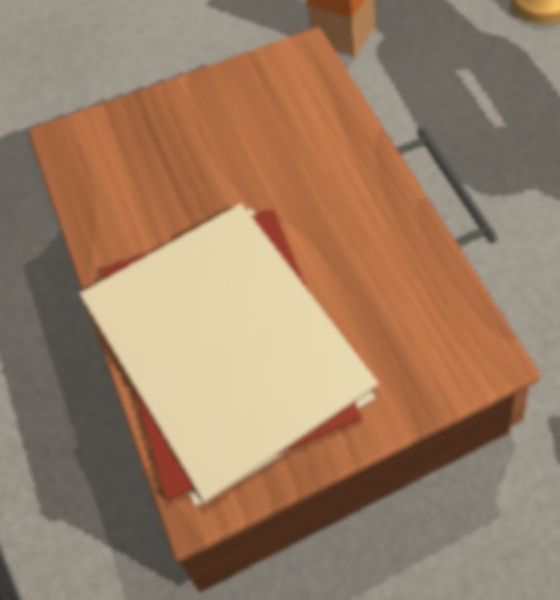

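```bash
cat >> h.py <<'E'
YAW=-0.1133
def down(a): # tool pointing down, tool z at world yaw a
    z=np.array([np.cos(a),np.sin(a),0]); x=np.array([0,0,-1.]); return np.array([x,np.cross(z,x),z]).T
def plan(tp,TR,jaw,n,cur=None):
    s=manip.sense(); p=np.array(s['tcp_pos']); A=R.from_quat(s['tool_rot'])
    if cur is not None: p,A=np.array(cur[0]),R.from_matrix(cur[1])
    B=R.from_matrix(TR); rv=(A.inv()*B).as_rotvec(); p0=p.copy(); out=[]; A0=A
    for i in range(n):
        k=(i+1)/n; d=A.inv().apply(p0+k*(np.array(tp)-p0)-p); t=np.degrees((A.inv()*A0*R.from_rotvec(rv*k)).as_rotvec())
        d=np.round(d*1000,1);t=np.round(t,2); p=p+A.apply(d/1000); A=A*R.from_rotvec(np.radians(t))
        out.append([jaw]+[float(x) for x in d]+[float(x) for x in t])
    for i in range(0,n,10): print([x for r in out[i:i+10] for x in r])
    print('end',np.round(p,4))
def cab(x,y,z=0,o=(0.67457,0.06838)):
    c,s=np.cos(YAW),np.sin(YAW); return np.array([o[0]+c*x-s*y,o[1]+s*x+c*y,z])
E
python3 - <<'E'
from h import *
plan([.633,.073,.20],down(YAW),45,20)
E
```

```text
[45, 1.5, -29.2, -18.4, 3.97, -0.01, 0.0, 45, 1.6, -30.3, -16.3, 3.96, 0.0, 0.01, 45, 1.5, -31.5, -14.2, 3.97, -0.01, -0.0, 45, 1.6, -32.3, -12.0, 3.96, -0.0, 0.0, 45, 1.5, -33.1, -9.7, 3.97, -0.01, 0.0, 45, 1.5, -33.6, -7.4, 3.97, -0.0, 0.01, 45, 1.6, -34.1, -5.0, 3.96, -0.01, -0.0, 45, 1.5, -34.4, -2.7, 3.97, -0.0, 0.0, 45, 1.5, -34.5, -0.3, 3.96, -0.01, 0.0, 45, 1.6, -34.4, 2.1, 3.97, -0.0, 0.01]
[45, 1.5, -34.2, 4.4, 3.96, -0.01, 0.0, 45, 1.5, -33.8, 6.9, 3.97, -0.0, 0.0, 45, 1.5, -33.2, 9.1, 3.97, -0.01, 0.01, 45, 1.5, -32.6, 11.4, 3.96, -0.0, -0.0, 45, 1.6, -31.6, 13.6, 3.97, -0.01, 0.0, 45, 1.5, -30.7, 15.8, 3.96, -0.0, 0.0, 45, 1.5, -29.5, 17.9, 3.97, -0.01, 0.01, 45, 1.5, -28.1, 19.9, 3.97, -0.0, -0.0, 45, 1.6, -26.8, 21.8, 3.96, -0.01, 0.0, 45, 1.5, -25.2, 23.5, 3.97, -0.0, 0.01]
end [0.633 0.073 0.2  ]
```

Emit:
move_arm(deltas=[45, 1.5, -29, -18, 4, 0, 0, 45, 1.5, -30, -16, 4, 0, 0, 45, 1.5, -31.5, -14, 4, 0, 0, 45, 1.5, -32, -12, 4, 0, 0, 45, 1.5, -33, -10, 4, 0, 0, 45, 1.5, -34, -7, 4, 0, 0, 45, 1.5, -34, -5, 4, 0, 0, 45, 1.5, -34, -3, 4, 0, 0, 45, 1.5, -34, 0, 4, 0, 0, 45, 1.5, -34, 2, 4, 0, 0], force=40)

```text
t: 1.1
tcp_pos: [0.4076, 0.3355, 0.216]
tool_rot: [-0.199, 0.679, 0.199, 0.678]
force: [0.5, -0.2, 0.6]
finger_gap: 0.526
```

Emit:
move_arm(deltas=[45, 1.5, -34, 4.5, 4, 0, 0, 45, 1.5, -34, 7, 4, 0, 0, 45, 1.5, -33, 9, 4, 0, 0, 45, 1.5, -33, 11, 4, 0, 0, 45, 1.5, -32, 13.5, 4, 0, 0, 45, 1.5, -31, 16, 4, 0, 0, 45, 1.5, -29, 18, 4, 0, 0, 45, 1.5, -28, 20, 4, 0, 0, 45, 1.5, -27, 22, 4, 0, 0, 45, 1.5, -25, 23, 3, 0, 0])

```text
t: 2.1
tcp_pos: [0.6295, 0.0715, 0.2007]
tool_rot: [0.039, 0.706, -0.039, 0.706]
force: [-0.1, 0.5, 0.4]
finger_gap: 0.527
```

Run:
```python
from h import *
st()
plan([.633,.073,.084],down(YAW),45,5)
```

```text
t 2.1 tcp [0.6295 0.0715 0.2007] F [-0.1  0.5  0.4] M [ 0.04 -0.03  0.02] gap 0.527
[[-0.001, 0.11, 0.994], [0.0, 0.994, -0.11], [-1.0, -0.0, -0.001]]
q [-0.063  0.573  1.44   0.     1.129  0.047]
[45, 23.3, 0.4, 0.7, 0.03, -0.01, 0.0, 45, 23.4, 0.4, 0.7, 0.04, -0.01, 0.0, 45, 23.3, 0.4, 0.6, 0.03, -0.02, 0.0, 45, 23.4, 0.3, 0.7, 0.03, -0.01, 0.0, 45, 23.3, 0.4, 0.7, 0.03, -0.01, 0.0]
end [0.633 0.073 0.084]
```

Emit:
move_arm(deltas=[45, 10, 1, 2, 0, 0, 0, 45, 26, 1, 1, 0, 0, 0, 45, 30, 0, 0, 0, 0, 0, 45, 30, 0, 0, 0, 0, 0, 45, 20, 0, 0, 0, 0, 0, 45, 0, 0, 0, 0, 0, 0])

```text
t: 2.7
tcp_pos: [0.6309, 0.075, 0.0918]
tool_rot: [0.037, 0.706, -0.038, 0.706]
force: [-17.2, -0.8, 36.6]
finger_gap: 0.528
```

Run:
```python
from h import *
st()
s=snap('top'); crop(s,'c2.png',230,370,160,240,5)
```

```text
t 2.7 tcp [0.6309 0.075  0.0918] F [-17.2  -0.8  36.6] M [-0.37  0.6  -0.14] gap 0.528
[[0.0, 0.106, 0.994], [-0.001, 0.994, -0.106], [-1.0, -0.001, 0.0]]
q [-5.700e-02  7.150e-01  1.514e+00 -1.000e-03  9.120e-01  5.000e-02]
```

View pics/c2.png

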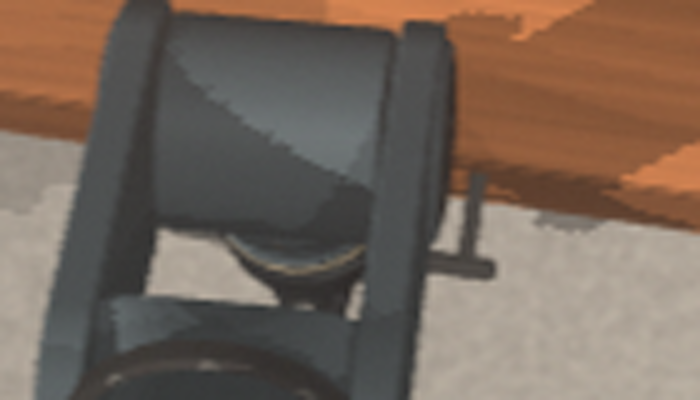

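Emit:
move_arm(deltas=[25, -20, 0, -5, 0, 0, 0, 25, -40, 0, -5, 0, 0, 0, 25, -40, 0, -5, 0, 0, 0, 25, 0, 0, 0, 0, -7.5, 0, 25, 0, 0, 0, 0, -7.5, 0, 25, 0, 0, 0, 0, -7.5, 0, 25, 0, 0, 0, 0, -7.5, 0])

```text
t: 3.45
tcp_pos: [0.6164, 0.0769, 0.1861]
tool_rot: [0.027, 0.497, -0.046, 0.866]
force: [1.0, -0.8, -1.4]
finger_gap: 0.293
```

```bash
cat >> h.py <<'E'
def tilt(a,th): # fingers tipped forward by th (rad)
    return (R.from_matrix(down(a))*R.from_rotvec([0,-th,0])).as_matrix()
E
python3 - <<'E'
from h import *
st()
T=tilt(YAW,np.radians(30)); h=np.array([.633,.073,.100])
pre=h+T[:,0]*(-.061); 
plan(pre,T,25,4)
plan(h+T[:,0]*.019,T,25,4,(pre,T))
E
```

```text
t 3.45 tcp [0.6164 0.0769 0.1861] F [ 1.  -0.8 -1.4] M [ 0.    0.25 -0.04] gap 0.293
[[0.502, 0.106, 0.858], [-0.053, 0.994, -0.092], [-0.863, 0.001, 0.505]]
q [-0.039  0.468  1.883 -0.126  0.264  0.18 ]
[25, 5.5, -0.5, -7.1, 0.08, 0.08, -0.06, 25, 5.5, -0.5, -7.1, 0.08, 0.07, -0.06, 25, 5.4, -0.5, -7.1, 0.07, 0.08, -0.06, 25, 5.5, -0.5, -7.1, 0.08, 0.08, -0.06]
end [0.6027 0.0765 0.1529]
[25, 20.0, -0.0, -0.0, 0.0, 0.0, 0.0, 25, 20.0, -0.0, -0.0, 0.0, 0.0, 0.0, 25, 20.0, 0.0, 0.0, 0.0, 0.0, 0.0, 25, 20.0, 0.0, 0.0, 0.0, 0.0, 0.0]
end [0.6424 0.0719 0.0835]
```

Run:
```python
from h import *
T=tilt(YAW,np.radians(20)); h=np.array([.633,.073,.100])
pre=h+T[:,0]*(-.061); 
plan(pre,T,22,4)
plan(h+T[:,0]*.019,T,22,4,(pre,T))
```

```text
[22, 5.7, -0.5, -4.5, 0.08, 2.58, -0.05, 22, 5.9, -0.5, -4.2, 0.09, 2.57, -0.06, 22, 6.1, -0.5, -3.9, 0.08, 2.58, -0.05, 22, 6.3, -0.5, -3.7, 0.08, 2.58, -0.06]
end [0.6123 0.0754 0.1573]
[22, 20.0, -0.0, -0.0, 0.0, 0.0, 0.0, 22, 20.0, -0.0, -0.0, 0.0, 0.0, 0.0, 22, 20.0, -0.0, -0.0, 0.0, 0.0, 0.0, 22, 20.0, -0.0, -0.0, 0.0, 0.0, 0.0]
end [0.6395 0.0723 0.0821]
```

Emit:
move_arm(deltas=[22, 6, -0.5, -4.5, 0, 2.6, 0, 22, 6, -0.5, -4, 0, 2.6, 0, 22, 6, -0.5, -4, 0, 2.6, 0, 22, 6, -0.5, -3.5, 0, 2.6, 0, 22, 25, 0, 0, 0, 0, 0, 22, 25, 0, 0, 0, 0, 0, 22, 10, 0, 0, 0, 0, 0])

```text
t: 4.15
tcp_pos: [0.6319, 0.0728, 0.0976]
tool_rot: [0.031, 0.577, -0.044, 0.815]
force: [0.2, 0.7, 0.2]
finger_gap: 0.262
```

Run:
```python
from h import *
st()
s=snap('scene'); crop(s,'c3.png',240,400,180,320,5)
```

```text
t 4.15 tcp [0.6319 0.0728 0.0976] F [0.2 0.7 0.2] M [0.03 0.16 0.  ] gap 0.262
[[0.329, 0.107, 0.938], [-0.036, 0.994, -0.101], [-0.944, -0.0, 0.331]]
q [-0.052  0.642  1.767 -0.048  0.396  0.096]
```

View pics/c3.png

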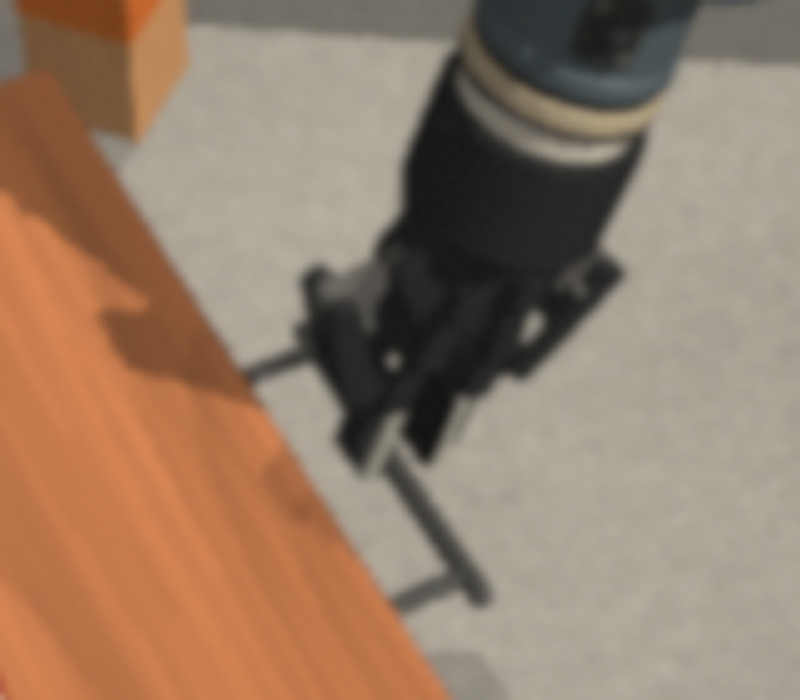

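Emit:
move_arm(deltas=[22, 9, 0, 0, 0, 0, 0, 22, 7, 0, 0, 0, 0, 0, 10, 0, 0, 0, 0, 0, 0, 10, 0, 0, 0, 0, 0, 0, 10, 0, 0, 0, 0, 0, 0], force=30)

```text
t: 4.7
tcp_pos: [0.6377, 0.0718, 0.085]
tool_rot: [0.031, 0.576, -0.044, 0.815]
force: [-1.5, -0.4, -1.1]
finger_gap: 0.116
```

Emit:
move_arm(deltas=[10, -3.4, 0, -9.4, 0, 0, 0, 10, -6.8, 0, -18.8, 0, 0, 0, 10, -6.8, 0, -18.8, 0, 0, 0])

```text
t: 5.0
tcp_pos: [0.5972, 0.0765, 0.0895]
tool_rot: [0.031, 0.567, -0.044, 0.822]
force: [9.5, 0.4, -0.1]
finger_gap: 0.115
```

Run:
```python
from h import *
st()
s=snap('top','t4.png')
```

```text
t 5.0 tcp [0.5972 0.0765 0.0895] F [ 9.5  0.4 -0.1] M [ 0.15 -1.21  0.01] gap 0.115
[[0.353, 0.108, 0.93], [-0.037, 0.994, -0.102], [-0.935, 0.002, 0.354]]
q [-0.048  0.629  1.874 -0.071  0.277  0.125]
```

View pics/t4.png

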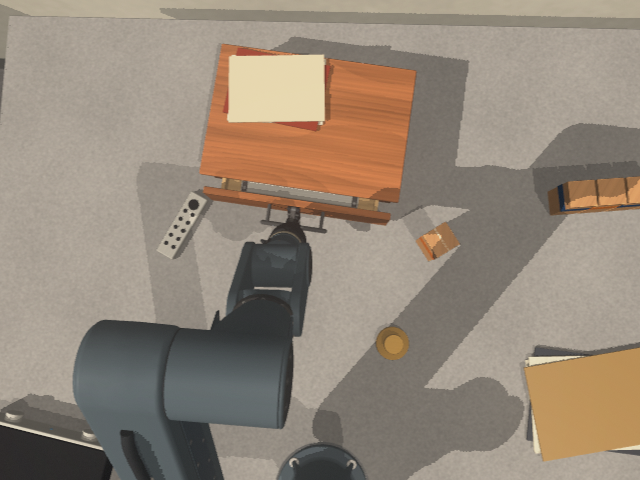

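Run:
```python
from h import *
h=np.array([.633,.073,.085]); u=np.array([np.cos(YAW),np.sin(YAW),0]); T=down(YAW)
a=h-.105*u
plan(a,T,10,6)
b=h-.210*u
plan(b,T,10,8,(a,T))
```

```text
[10, -3.1, 0.2, -9.9, 0.05, 3.35, -0.02, 10, -2.5, 0.1, -10.0, 0.06, 3.35, -0.01, 10, -1.9, 0.1, -10.2, 0.05, 3.34, -0.02, 10, -1.3, 0.2, -10.3, 0.05, 3.35, -0.02, 10, -0.8, 0.1, -10.3, 0.05, 3.35, -0.02, 10, -0.1, 0.1, -10.4, 0.06, 3.35, -0.01]
end [0.5286 0.0849 0.085 ]
[10, 0.0, -0.0, -13.1, 0.0, 0.0, 0.0, 10, 0.0, 0.0, -13.1, 0.0, 0.0, 0.0, 10, 0.0, 0.0, -13.2, 0.0, 0.0, 0.0, 10, 0.0, 0.0, -13.1, 0.0, 0.0, 0.0, 10, 0.0, 0.0, -13.1, 0.0, 0.0, 0.0, 10, 0.0, 0.0, -13.2, 0.0, 0.0, 0.0, 10, 0.0, -0.0, -13.1, 0.0, 0.0, 0.0, 10, 0.0, 0.0, -13.1, 0.0, 0.0, 0.0]
end [0.4243 0.0967 0.085 ]
```

Emit:
move_arm(deltas=[10, -3, 0, -10, 0, 3.3, 0, 10, -2.5, 0, -10, 0, 3.3, 0, 10, -2, 0, -10, 0, 3.3, 0, 10, -1.3, 0, -10.3, 0, 3.3, 0, 10, -0.7, 0, -10.3, 0, 3.3, 0, 10, 0, 0, -10.3, 0, 3.3, 0])

```text
t: 5.65
tcp_pos: [0.5368, 0.083, 0.0866]
tool_rot: [0.038, 0.7, -0.038, 0.712]
force: [8.3, -0.7, 5.6]
finger_gap: 0.118
```

Emit:
move_arm(deltas=[10, 0, 0, -13, 0, 0, 0, 10, 0, 0, -13, 0, 0, 0, 10, 0, 0, -13, 0, 0, 0, 10, 0, 0, -13, 0, 0, 0, 10, 0, 0, -13, 0, 0, 0, 10, 0, 0, -13, 0, 0, 0])

```text
t: 6.25
tcp_pos: [0.4591, 0.0919, 0.0858]
tool_rot: [0.039, 0.7, -0.038, 0.713]
force: [9.9, 3.2, 6.8]
finger_gap: 0.117
```

Run:
```python
from h import *
st()
```

```text
t 6.25 tcp [0.4591 0.0919 0.0858] F [9.9 3.2 6.8] M [ 0.42 -1.51 -0.01] gap 0.117
[[0.018, 0.109, 0.994], [0.0, 0.994, -0.109], [-1.0, 0.002, 0.018]]
q [-0.042  0.572  1.959  0.002  0.593  0.065]
```

Emit:
move_arm(deltas=[10, 0, 0, -10, 0, 0, 0, 10, 0, 0, -8, 0, 0, 0, 10, 0, 0, -6, 0, 0, 0, 10, 0, 0, -3, 0, 0, 0])

```text
t: 6.65
tcp_pos: [0.4336, 0.0946, 0.0855]
tool_rot: [0.039, 0.699, -0.038, 0.713]
force: [13.7, 1.0, -1.6]
finger_gap: 0.118
```

Emit:
move_arm(deltas=[10, 0, 0, -2, 0, 0, 0, 10, 0, 0, -2, 0, 0, 0, 10, 0, 0, 0, 0, 0, 0])

```text
t: 6.95
tcp_pos: [0.4336, 0.0947, 0.0855]
tool_rot: [0.039, 0.696, -0.038, 0.716]
force: [16.4, 1.1, -3.9]
finger_gap: 0.116
```

Emit:
move_arm(deltas=[24, 0, 0, 3, 0, 0, 0, 24, 0, 0, 0, 0, 0, 0, 24, -15, 0, 0, 0, 0, 0, 24, -40, 0, 0, 0, 0, 0, 24, -50, 0, 0, 0, 0, 0, 24, -50, 0, 0, 0, 0, 0])

```text
t: 7.55
tcp_pos: [0.42, 0.0951, 0.2389]
tool_rot: [0.038, 0.709, -0.038, 0.703]
force: [0.9, -0.3, -0.6]
finger_gap: 0.281
```

Run:
```python
from h import *
st()
s=snap('top','t5.png');s=snap('scene','s5.png')
```

```text
t 7.55 tcp [0.42   0.0951 0.2389] F [ 0.9 -0.3 -0.6] M [-0.03 -0.05 -0.03] gap 0.281
[[-0.009, 0.107, 0.994], [0.0, 0.994, -0.107], [-1.0, -0.0, -0.009]]
q [-0.038  0.258  1.882  0.     1.011  0.069]
```

View pics/t5.png

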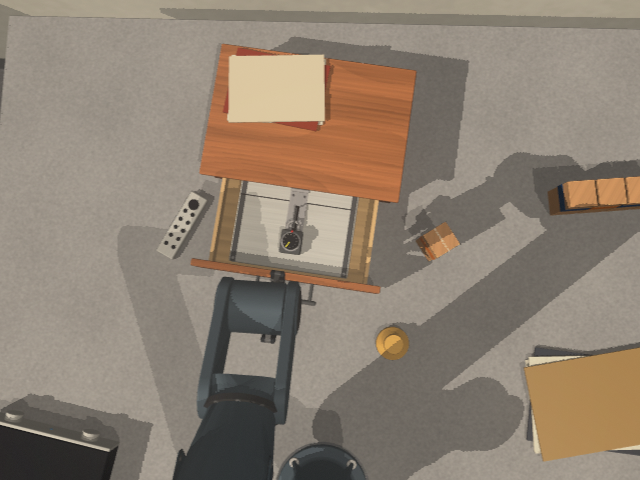

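View pics/s5.png

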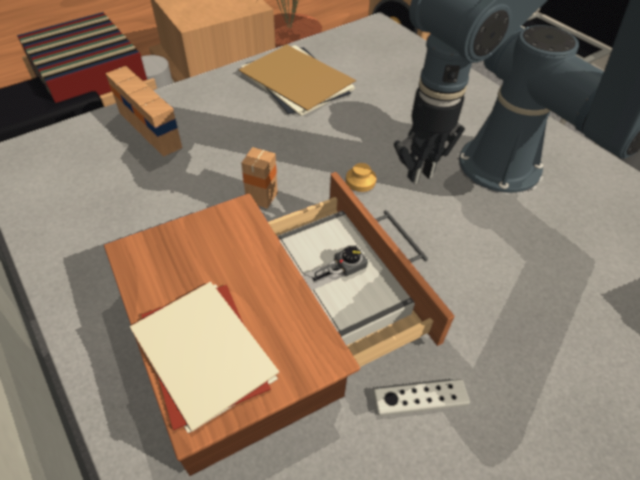

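Drawer is out; the lock is near top (290,240) and scene (347,260). Enlarge.

Run:
```python
from h import *
s=load('top'); crop(s,'c5.png',265,325,180,260,9)
s=load('scene'); crop(s,'c6.png',300,380,235,290,9)
```

```text
(no output)
```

View pics/c5.png

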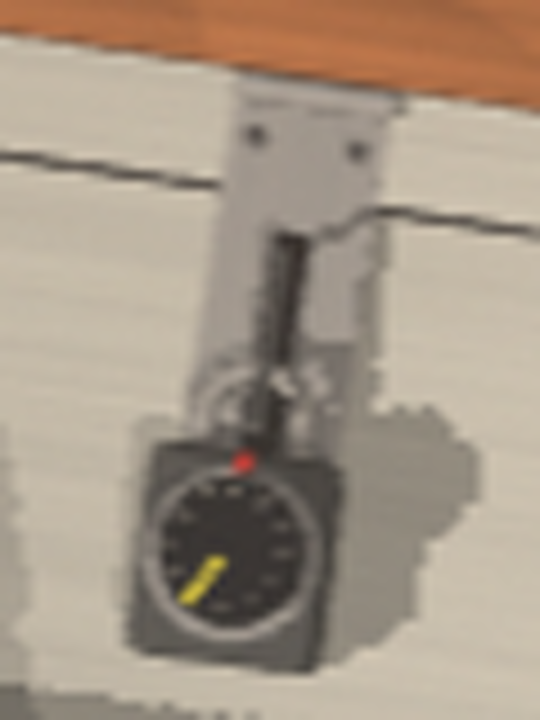

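View pics/c6.png

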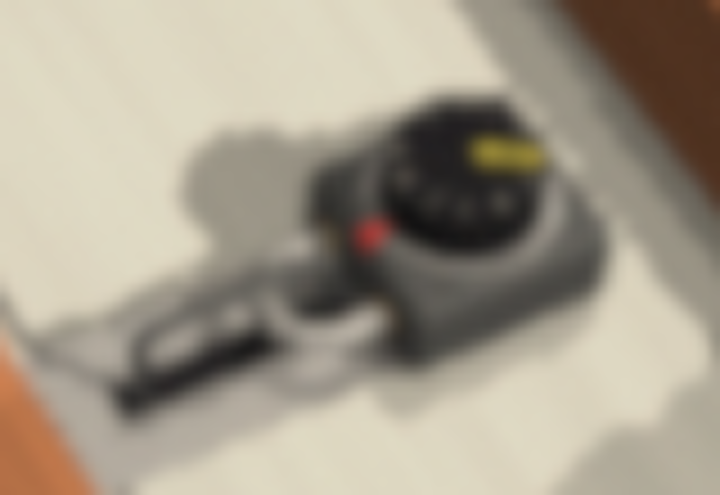

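Run:
```python
from h import *
s=load('top'); c=load('scene')
T=lambda a,b:(265+a/9,180+b/9); S=lambda a,b:(300+a/9,235+b/9)
p=lambda n,x:print(n,np.round(x,4))
zc=.079
ye=atz(s,*T(185,604),zc+.038); yi=atz(s,*T(222,560),zc+.038); red=atz(s,*T(245,463),zc+.024)
ctr=atz(s,*T(232,548),zc+.038)
p('yel',ye);p('in',yi);p('red',red);p('ctr',ctr)
print('line ang',np.degrees(np.arctan2(*(ye-yi)[[1,0]])),'from ctr',np.degrees(np.arctan2(*(ye-ctr)[[1,0]])),'red',np.degrees(np.arctan2(*(red-ctr)[[1,0]])))
for q in((158,440),(343,462),(318,672),(130,650)): p('body',atz(s,*T(*q),zc+.024))
p('s yel',atz(c,*S(545,157),zc+.038));p('s in',atz(c,*S(472,150),zc+.038));p('s red',atz(c,*S(373,234),zc+.024))
p('case_top nominal',cab(-.118,0,.079)); p('staple near',cab(-.083,0,.09)); 
p('st px',(pix(s,cab(-.083,0,.09))-[265,180])*9);p('st px',(pix(s,cab(-.037,0,.103))-[265,180])*9);p('st px',(pix(s,cab(-.083,0,.103))-[265,180])*9)
p('st s',(pix(c,cab(-.083,0,.103))-[300,235])*9);p('st s',(pix(c,cab(-.037,0,.103))-[300,235])*9)
```

```text
yel [0.5467 0.0927 0.117 ]
in [0.5577 0.0841 0.117 ]
red [0.5831 0.0804 0.103 ]
ctr [0.5607 0.0818 0.117 ]
line ang 141.93948785937312 from ctr 141.9944453027447 red -3.559731460966304
body [0.5882 0.102  0.103 ]
body [0.584  0.0563 0.103 ]
body [0.5322 0.0606 0.103 ]
body [0.5362 0.1069 0.103 ]
s yel [0.5463 0.0973 0.117 ]
s in [0.5579 0.087  0.117 ]
s red [0.5818 0.085  0.103 ]
case_top nominal [0.5573 0.0817 0.079 ]
staple near [0.5921 0.0778 0.09  ]
st px [260.3332 433.1908]
st px [284.4916 243.9108]
st px [256.8599 426.9916]
st s [314.1899 233.525 ]
st s [124.9164 314.3816]
```

Run:
```python
from h import *
T=down(np.radians(85))
plan([.5605,.083,.16],T,60,12)
```

```text
[60, 7.0, 0.2, 11.3, -7.6, 0.03, 0.03, 60, 7.1, -1.3, 11.2, -7.59, 0.04, 0.03, 60, 7.0, -2.8, 10.9, -7.6, 0.03, 0.02, 60, 7.0, -4.2, 10.5, -7.59, 0.03, 0.03, 60, 7.1, -5.5, 9.8, -7.6, 0.03, 0.03, 60, 7.0, -6.8, 9.1, -7.59, 0.04, 0.03, 60, 7.0, -7.9, 8.0, -7.6, 0.03, 0.02, 60, 7.0, -9.0, 6.9, -7.59, 0.03, 0.03, 60, 7.0, -9.8, 5.7, -7.6, 0.03, 0.03, 60, 6.9, -10.4, 4.4, -7.59, 0.04, 0.03]
[60, 7.0, -10.9, 2.9, -7.6, 0.03, 0.02, 60, 7.0, -11.3, 1.5, -7.59, 0.03, 0.03]
end [0.5605 0.083  0.16  ]
```

Emit:
move_arm(deltas=[60, 3, 0, 11.3, -7.6, 0, 0, 60, 4, -1.3, 11.2, -7.6, 0, 0, 60, 5, -2.8, 11, -7.6, 0, 0, 60, 7, -4.2, 10.5, -7.6, 0, 0, 60, 8, -5.5, 9.8, -7.6, 0, 0, 60, 8, -6.8, 9, -7.6, 0, 0, 60, 8, -8, 8, -7.6, 0, 0, 60, 8, -9, 7, -7.6, 0, 0, 60, 8, -9.8, 5.7, -7.6, 0, 0, 60, 8, -10.4, 4.4, -7.6, 0, 0])

```text
t: 8.65
tcp_pos: [0.533, 0.0847, 0.1689]
tool_rot: [-0.404, 0.581, 0.408, 0.576]
force: [-0.2, -1.0, 0.7]
finger_gap: 0.707
```

Emit:
move_arm(deltas=[60, 8, -11, 3, -7.6, 0.3, 0.2, 60, 7, -11.3, 1.5, -7.6, 0, 0, 60, 0, 0, 0, 0, 0, 0])

```text
t: 8.95
tcp_pos: [0.5564, 0.0825, 0.1534]
tool_rot: [-0.476, 0.525, 0.48, 0.517]
force: [0.0, 0.5, -0.7]
finger_gap: 0.7
```

Run:
```python
from h import *
st()
T=down(np.radians(85))
plan([.5605,.083,.107],T,60,3)
s=snap('scene'); crop(s,'c7.png',270,430,140,290,5)
```

```text
t 8.95 tcp [0.5564 0.0825 0.1534] F [ 0.   0.5 -0.7] M [-0.05 -0.03 -0.02] gap 0.7
[[-0.013, -0.996, 0.087], [-0.004, 0.087, 0.996], [-1.0, 0.012, -0.005]]
q [-0.049  0.552  1.656 -0.005  0.946 -1.53 ]
[60, 15.4, -1.5, 0.4, 0.0, -0.09, -0.24, 60, 15.5, -1.5, 0.3, 0.0, -0.09, -0.23, 60, 15.5, -1.4, 0.3, 0.0, -0.09, -0.24]
end [0.5605 0.083  0.107 ]
```

View pics/c7.png

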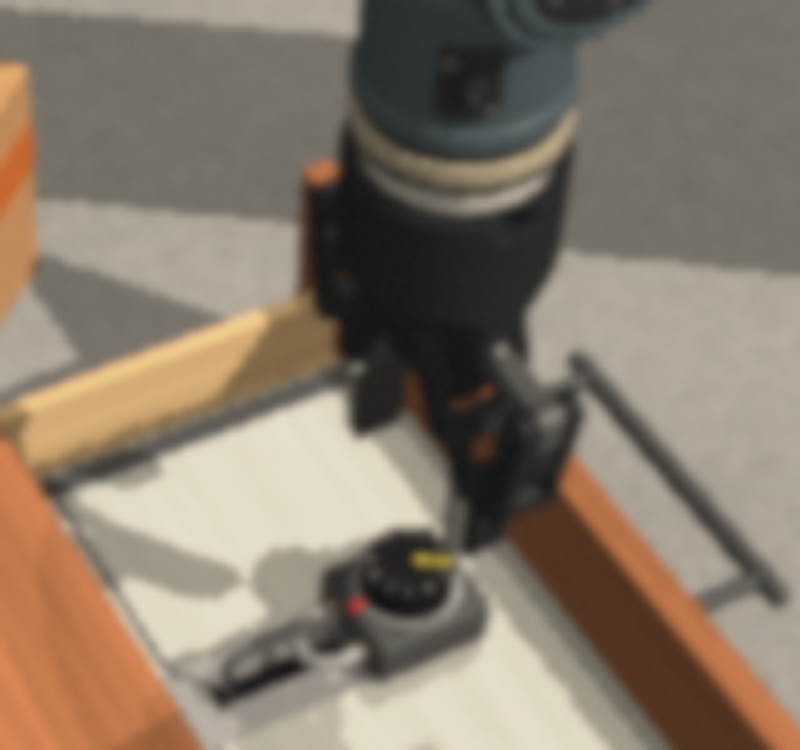

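Emit:
move_arm(deltas=[60, 15, -1.5, 0, 0, 0, -0.6, 60, 15, -1.5, 0, 0, 0, 0, 60, 13, -1, 0.5, 0, 0, 0, 60, 0, 0, 0, 0, 0, 0], force=25)

```text
t: 9.4
tcp_pos: [0.5593, 0.0828, 0.1108]
tool_rot: [-0.478, 0.523, 0.477, 0.52]
force: [-0.3, 0.2, -0.0]
finger_gap: 0.704
```

Emit:
move_arm(deltas=[30, 0, 0, 0, 0, 0, 0, 30, 0, 0, 0, 0, 0, 0, 30, 0, 0, 0, 0, 0, 0, 30, 0, 0, 0, 0, 0, 0, 30, 0, 0, 0, 0, 0, 0])

```text
t: 9.9
tcp_pos: [0.5618, 0.0828, 0.1133]
tool_rot: [-0.48, 0.521, 0.476, 0.521]
force: [-0.8, 1.2, 5.3]
finger_gap: 0.384
```

Run:
```python
from h import *
st()
s=snap('scene'); crop(s,'c8.png',290,390,200,290,8)
```

```text
t 9.9 tcp [0.5618 0.0828 0.1133] F [-0.8  1.2  5.3] M [0.3  0.24 0.04] gap 0.384
[[0.003, -0.996, 0.087], [-0.004, 0.087, 0.996], [-1.0, -0.003, -0.004]]
q [-0.048  0.613  1.682 -0.005  0.843 -1.528]
```

View pics/c8.png

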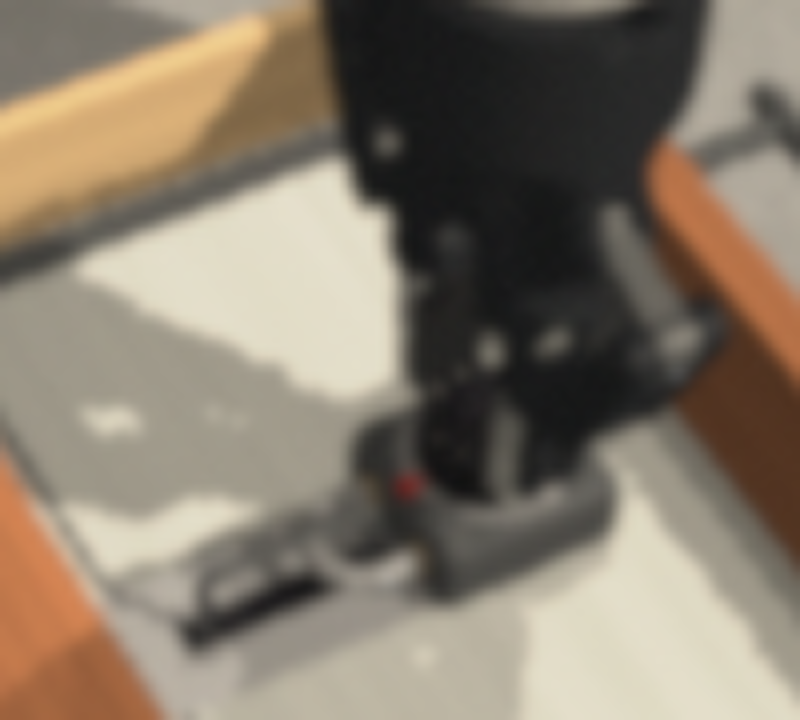

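Emit:
move_arm(deltas=[30, 0, 0, 0, 6, 0, 0, 30, 0, 0, 0, 6, 0, 0, 30, 0, 0, 0, 6, 0, 0, 30, 0, 0, 0, 6, 0, 0, 30, 0, 0, 0, 6, 0, 0, 30, 0, 0, 0, 0, 0, 0])

```text
t: 10.55
tcp_pos: [0.5623, 0.0821, 0.1133]
tool_rot: [-0.329, 0.627, 0.324, 0.628]
force: [-1.2, -0.5, 4.8]
finger_gap: 0.382
```

Run:
```python
from h import *
st()
s=snap('scene'); crop(s,'c9.png',290,390,200,290,8)
```

```text
t 10.55 tcp [0.5623 0.0821 0.1133] F [-1.2 -0.5  4.8] M [-0.13  0.16 -0.02] gap 0.382
[[0.004, -0.819, 0.574], [-0.006, 0.574, 0.819], [-1.0, -0.006, -0.002]]
q [-0.049  0.614  1.681 -0.007  0.842 -1.003]
```

View pics/c9.png

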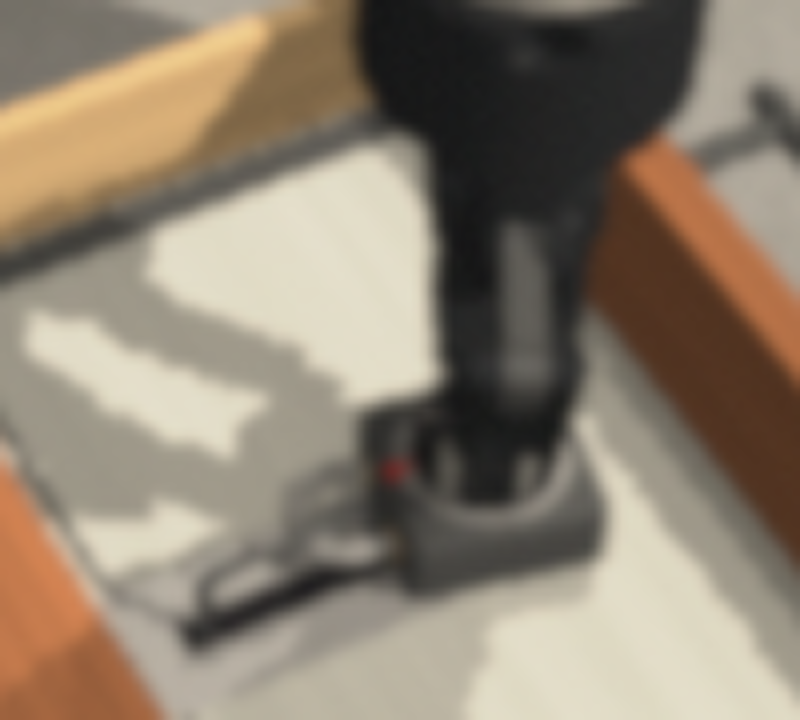

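Emit:
move_arm(deltas=[30, 0, 0, 0, 7, 0, 0, 30, 0, 0, 0, 7, 0, 0, 30, 0, 0, 0, 7, 0, 0, 30, 0, 0, 0, 7, 0, 0, 30, 0, 0, 0, 7, 0, 0, 30, 0, 0, 0, 7, 0, 0, 30, 0, 0, 0, 7, 0, 0, 30, 0, 0, 0, 7, 0, 0, 30, 0, 0, 0, 7, 0, 0, 30, 0, 0, 0, 7, 0, 0])

```text
t: 11.6
tcp_pos: [0.5605, 0.0814, 0.1132]
tool_rot: [0.091, 0.701, -0.096, 0.701]
force: [-4.3, -2.5, 8.7]
finger_gap: 0.383
```

Emit:
move_arm(deltas=[30, 0, 0, 0, 7, 0, 0, 30, 0, 0, 0, 7, 0, 0, 30, 0, 0, 0, 7, 0, 0, 30, 0, 0, 0, 7, 0, 0, 30, 0, 0, 0, 7, 0, 0, 30, 0, 0, 0, 7, 0, 0, 30, 0, 0, 0, 7, 0, 0, 30, 0, 0, 0, 6, 0, 0, 30, 0, 0, 0, 0, 0, 0])

```text
t: 12.5
tcp_pos: [0.5595, 0.0825, 0.1132]
tool_rot: [0.404, 0.579, -0.408, 0.579]
force: [-4.7, 0.5, 8.3]
finger_gap: 0.386
```

Run:
```python
from h import *
st()
s=snap('scene'); crop(s,'c10.png',290,390,200,290,8)
```

```text
t 12.5 tcp [0.5595 0.0825 0.1132] F [-4.7  0.5  8.3] M [ 0.12  0.85 -0.03] gap 0.386
[[-0.002, 0.94, 0.341], [-0.005, 0.341, -0.94], [-1.0, -0.004, 0.004]]
q [-0.048  0.613  1.684 -0.007  0.847  1.179]
```

View pics/c10.png

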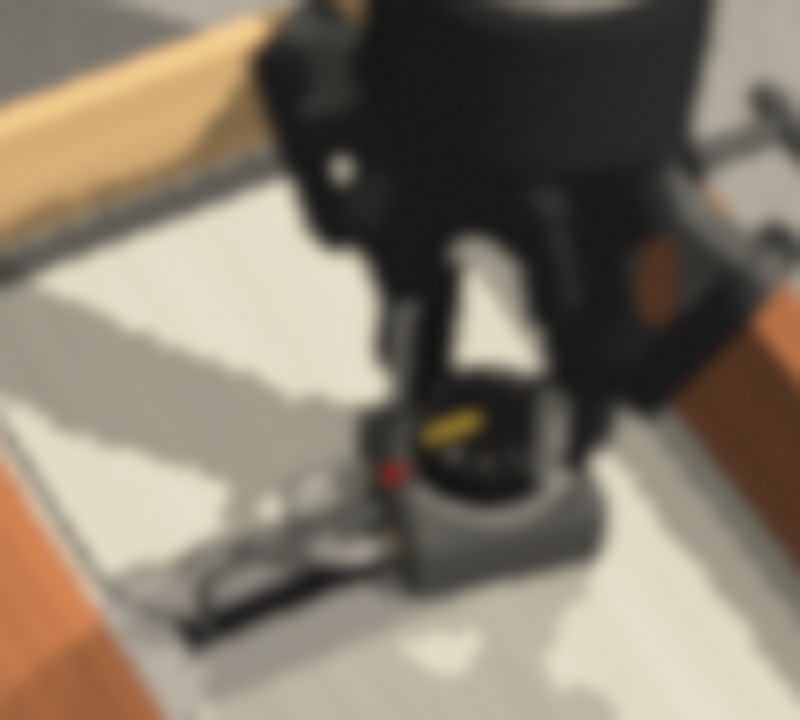

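Run:
```python
from h import *
c=load('scene')
S=lambda a,b:(290+a/8,200+b/8)
o=atz(c,*S(422,438),.117);i=atz(c,*S(483,414),.117);r=atz(c,*S(393,473),.103)
a=atz(c,*S(415,592),.079);b=atz(c,*S(597,560),.079)
A=lambda v:np.degrees(np.arctan2(v[1],v[0]))
print(o,i,r,a,b);print('line',A(o-i),'side',A(a-b), 'red-inner',A(r-i))
```

```text
[0.57784266 0.08254463 0.117     ] [0.5613466  0.08493494 0.117     ] [0.58274673 0.07878242 0.103     ] [0.58804753 0.09686445 0.079     ] [0.54547225 0.11426402 0.079     ]
line -8.244890864852863 side -22.22874257672433 red-inner -16.03988939788506
```

Emit:
move_arm(deltas=[30, 0, 0, 0, 4, 0, 0, 30, 0, 0, 0, 4, 0, 0, 30, 0, 0, 0, 0, 0, 0, 60, 0, 0, 0, 0, 0, 0, 60, 0, 0, 0, 0, 0, 0, 60, -25, 0, 0, 0, 0, 0, 60, -35, 0, 0, 0, 0, 0])

```text
t: 13.25
tcp_pos: [0.5602, 0.0826, 0.1709]
tool_rot: [0.443, 0.549, -0.447, 0.55]
force: [1.0, -0.2, -0.8]
finger_gap: 0.699
```

Run:
```python
from h import *
st()
s=snap('scene'); crop(s,'c11.png',290,390,200,290,8)
s=snap('top'); crop(s,'c12.png',245,345,180,280,7)
```

```text
t 13.25 tcp [0.5602 0.0826 0.1709] F [ 1.  -0.2 -0.8] M [ 0.02  0.04 -0.01] gap 0.699
[[-0.003, 0.978, 0.208], [-0.005, 0.208, -0.978], [-1.0, -0.004, 0.004]]
q [-0.048  0.528  1.639 -0.006  0.977  1.316]
```

View pics/c11.png

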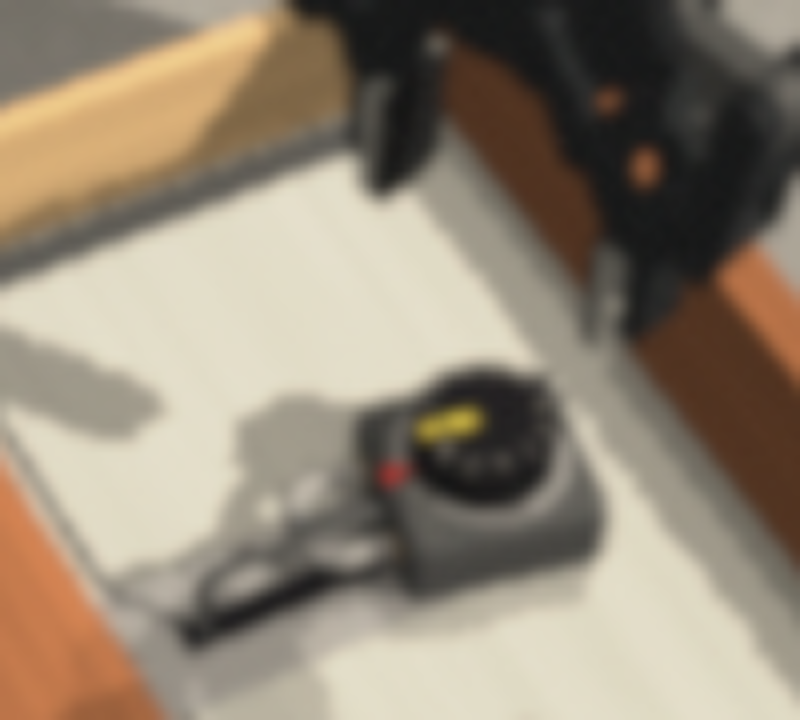

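View pics/c12.png

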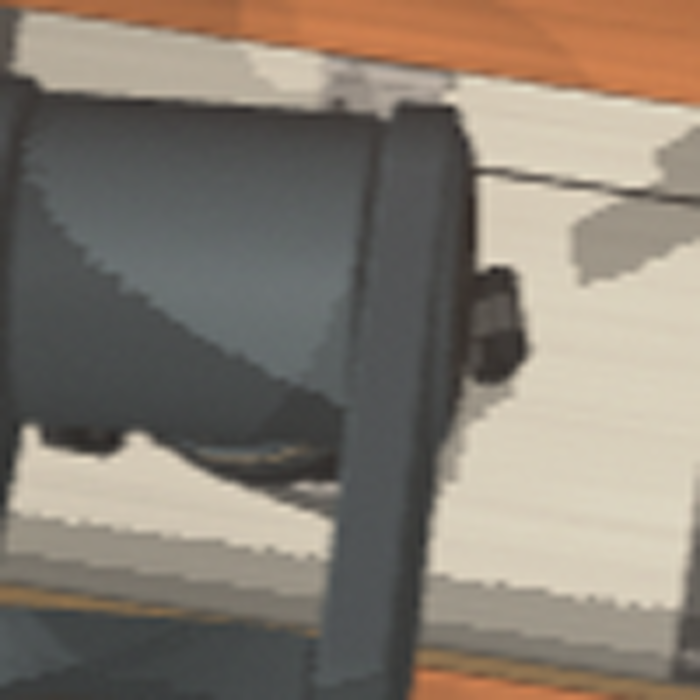

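Emit:
move_arm(deltas=[60, -20, 0, -40, 0, 0, 0, 60, 0, 0, -45, 0, 0, 0, 60, 0, 0, -45, 0, 0, 0, 60, 0, 0, -20, 0, 0, 0])

```text
t: 13.75
tcp_pos: [0.5289, 0.2327, 0.1911]
tool_rot: [0.443, 0.549, -0.445, 0.551]
force: [0.9, -0.6, -0.6]
finger_gap: 0.704
```

Run:
```python
from h import *
st()
s=snap('scene'); crop(s,'c13.png',300,380,220,290,9)
s=snap('top'); crop(s,'c14.png',265,325,180,260,9)
```

```text
t 13.75 tcp [0.5289 0.2327 0.1911] F [ 0.9 -0.6 -0.6] M [-0.04  0.06  0.04] gap 0.704
[[0.001, 0.978, 0.211], [-0.004, 0.211, -0.978], [-1.0, 0.001, 0.004]]
q [ 0.223  0.514  1.594 -0.005  1.033  1.584]
```

View pics/c14.png

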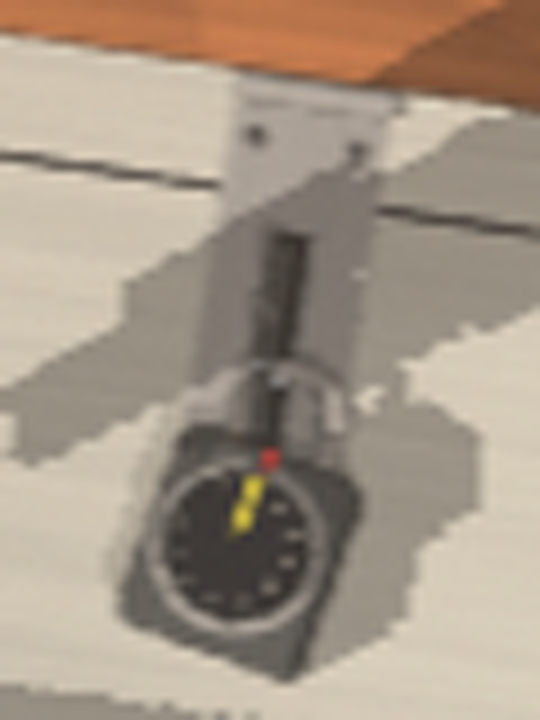

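View pics/c13.png

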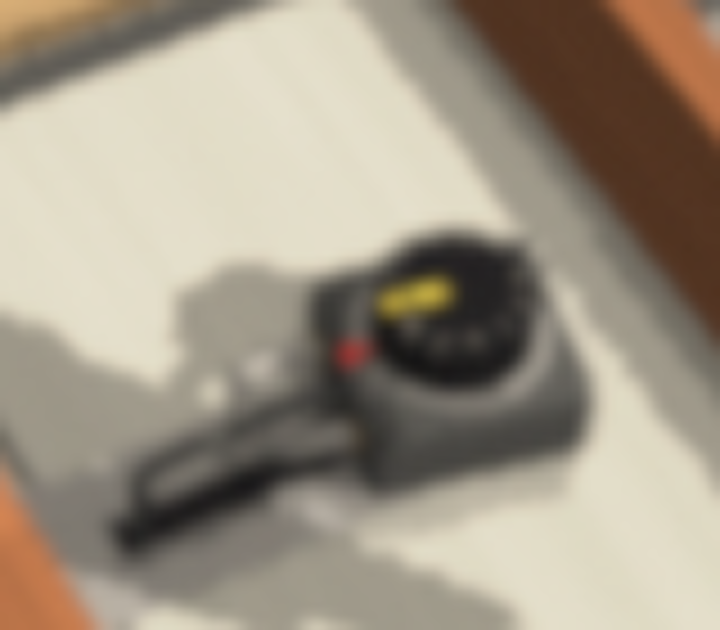

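Run:
```python
from h import *
s=load('top')
T=lambda a,b:(265+a/9,180+b/9)
ye=atz(s,*T(258,477),.117); yi=atz(s,*T(238,530),.117); red=atz(s,*T(269,460),.103)
A=lambda v:np.degrees(np.arctan2(v[1],v[0]))
print('line',A(ye-yi),ye)
B=[atz(s,*T(*q),.103) for q in((187,430),(362,495),(290,684),(120,614))]
print(np.round(B,4), np.mean(B,0), 'sides',A(B[0]-B[3]),A(B[1]-B[2]), 'ends',A(B[0]-B[1])-90,A(B[3]-B[2])-90,'red',A(red-np.mean(B,0)))
```

```text
line -18.581454741013093 [0.57822782 0.07605892 0.117     ]
[[0.5909 0.0949 0.103 ]
 [0.576  0.0513 0.103 ]
 [0.529  0.0674 0.103 ]
 [0.545  0.1097 0.103 ]] [0.56022613 0.08083401 0.103     ] sides -17.827259412405358 -18.86991200604993 ends -18.79988021547733 -20.683260881179464 red -14.942300279069677
```

Run:
```python
from h import *
T=down(np.radians(-108.8))
plan([.560,.082,.145],T,66,6)
plan([.560,.082,.083],T,66,4,([.560,.082,.145],T))
```

```text
[66, 7.8, -0.3, 25.5, 5.18, 0.04, -0.02, 66, 7.7, 2.1, 25.5, 5.18, 0.04, -0.01, 66, 7.7, 4.3, 25.2, 5.17, 0.04, -0.02, 66, 7.8, 6.5, 24.7, 5.18, 0.05, -0.01, 66, 7.6, 8.8, 24.0, 5.18, 0.04, -0.02, 66, 7.7, 10.9, 23.1, 5.18, 0.04, -0.01]
end [0.56  0.082 0.145]
[66, 15.5, 0.0, 0.0, 0.0, 0.0, 0.0, 66, 15.5, 0.0, 0.0, 0.0, 0.0, 0.0, 66, 15.5, 0.0, 0.0, 0.0, 0.0, 0.0, 66, 15.5, 0.0, 0.0, 0.0, 0.0, 0.0]
end [0.56  0.082 0.083]
```

Emit:
move_arm(deltas=[66, 6, 0, 25.5, 5.2, 0, 0, 66, 6, 2, 25.5, 5.2, 0, 0, 66, 8, 4.5, 25, 5.2, 0, 0, 66, 8, 6.5, 24.7, 5.2, 0, 0, 66, 8, 9, 24, 5.2, 0, 0, 66, 8, 11, 23, 5.2, 0, 0, 66, 0, 0, 0, 0, 0, 0])

```text
t: 14.55
tcp_pos: [0.5615, 0.0754, 0.1469]
tool_rot: [-0.576, -0.406, 0.578, -0.41]
force: [0.2, -0.7, 0.4]
finger_gap: 0.77
```

Run:
```python
from h import *
st()
T=down(np.radians(-108.8))
plan([.560,.082,.083],T,66,5)
s=snap('scene'); crop(s,'c15.png',290,390,180,290,7)
```

```text
t 14.55 tcp [0.5615 0.0754 0.1469] F [ 0.2 -0.7  0.4] M [-0.05 -0.02  0.02] gap 0.77
[[0.0, 0.943, -0.334], [-0.006, -0.334, -0.943], [-1.0, 0.002, 0.005]]
q [-0.061  0.562  1.66  -0.007  0.919  1.855]
[66, 12.8, -0.7, -1.2, -0.14, 0.06, -0.03, 66, 12.7, -0.8, -1.2, -0.14, 0.06, -0.02, 66, 12.8, -0.7, -1.2, -0.13, 0.07, -0.03, 66, 12.8, -0.7, -1.2, -0.14, 0.06, -0.02, 66, 12.8, -0.8, -1.2, -0.14, 0.06, -0.03]
end [0.56  0.082 0.083]
```

View pics/c15.png

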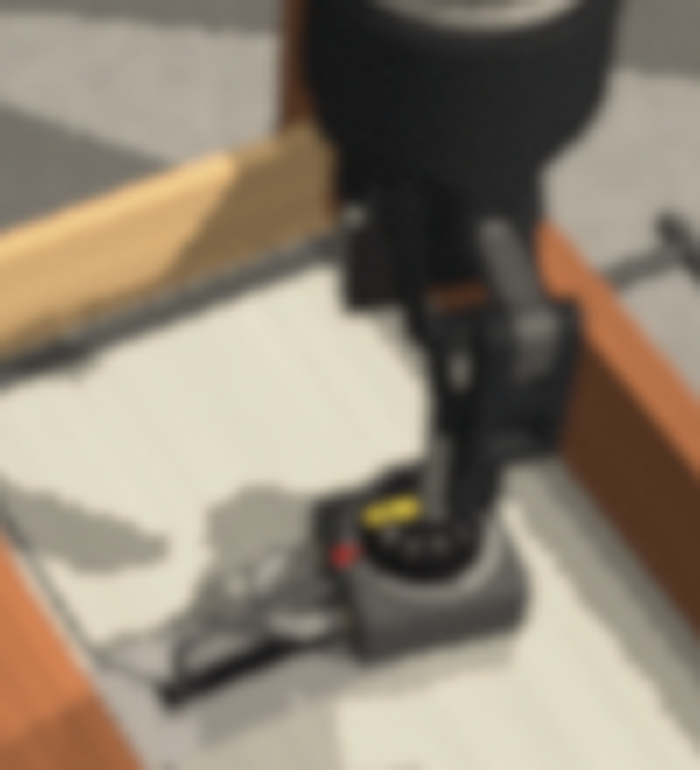

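Emit:
move_arm(deltas=[66, 0, -3.7, -6, 0, 0, 0, 66, 20, 0, 0, 0, 0, 0, 66, 20, 0, 0, 0, 0, 0, 66, 14, 0, 0, 0, 0, 0, 66, 5, 0, 0, 0, 0, 0, 66, 0, 0, 0, 0, 0, 0])

```text
t: 15.2
tcp_pos: [0.5591, 0.0871, 0.0891]
tool_rot: [-0.575, -0.409, 0.577, -0.412]
force: [0.7, 0.4, -0.0]
finger_gap: 0.773
```

Run:
```python
from h import *
st()
s=snap('scene'); crop(s,'c16.png',290,390,200,290,8)
```

```text
t 15.2 tcp [0.5591 0.0871 0.0891] F [ 0.7  0.4 -0. ] M [-0.05  0.    0.01] gap 0.773
[[0.001, 0.945, -0.327], [-0.004, -0.327, -0.945], [-1.0, 0.002, 0.004]]
q [-0.041  0.651  1.699 -0.006  0.791  1.868]
```

View pics/c16.png

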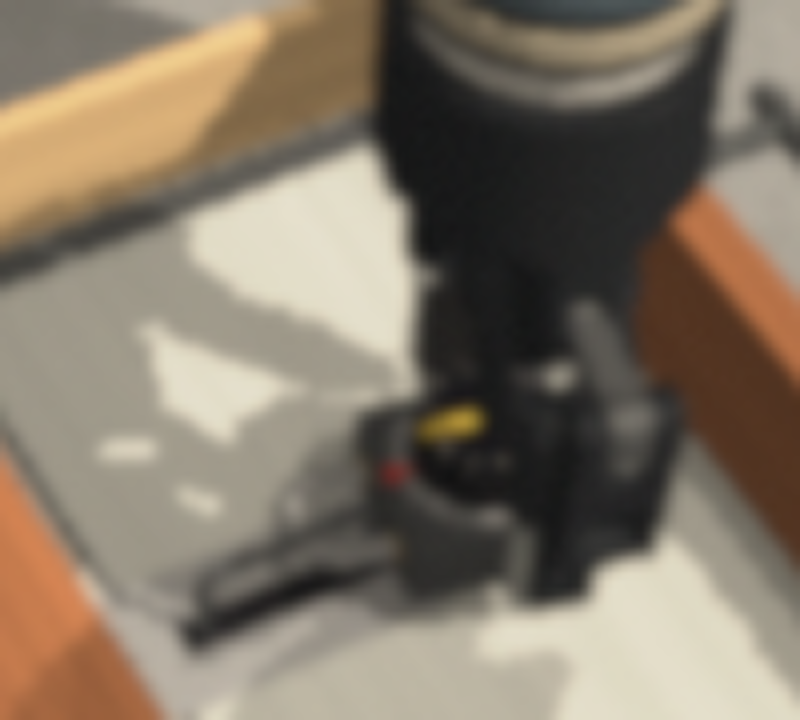

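Emit:
move_arm(deltas=[66, 3, 0, 4.5, 0, 0, 0, 66, 2, 0, 0, 0, 0, 0, 66, 0, 0, 0, 0, 0, 0])

```text
t: 15.55
tcp_pos: [0.5583, 0.0816, 0.0847]
tool_rot: [-0.576, -0.408, 0.577, -0.411]
force: [-0.2, -0.1, 1.0]
finger_gap: 0.775
```

Emit:
move_arm(deltas=[40, 0, 0, 0, 0, 0, 0, 40, 0, 0, 0, 0, 0, 0, 40, 0, 0, 0, 0, 0, 0, 40, 0, 0, 0, 0, 0, 0], force=40)

```text
t: 15.95
tcp_pos: [0.5589, 0.0825, 0.0852]
tool_rot: [0.577, 0.408, -0.576, 0.412]
force: [-0.2, 4.1, 5.7]
finger_gap: 0.552
```

Run:
```python
from h import *
st()
s=snap('scene'); crop(s,'c17.png',290,390,200,290,8)
```

```text
t 15.95 tcp [0.5589 0.0825 0.0852] F [-0.2  4.1  5.7] M [ 0.81 -0.03  0.02] gap 0.552
[[0.004, 0.944, -0.329], [-0.004, -0.329, -0.944], [-1.0, 0.005, 0.002]]
q [-0.049  0.655  1.706 -0.005  0.777  1.86 ]
```

View pics/c17.png

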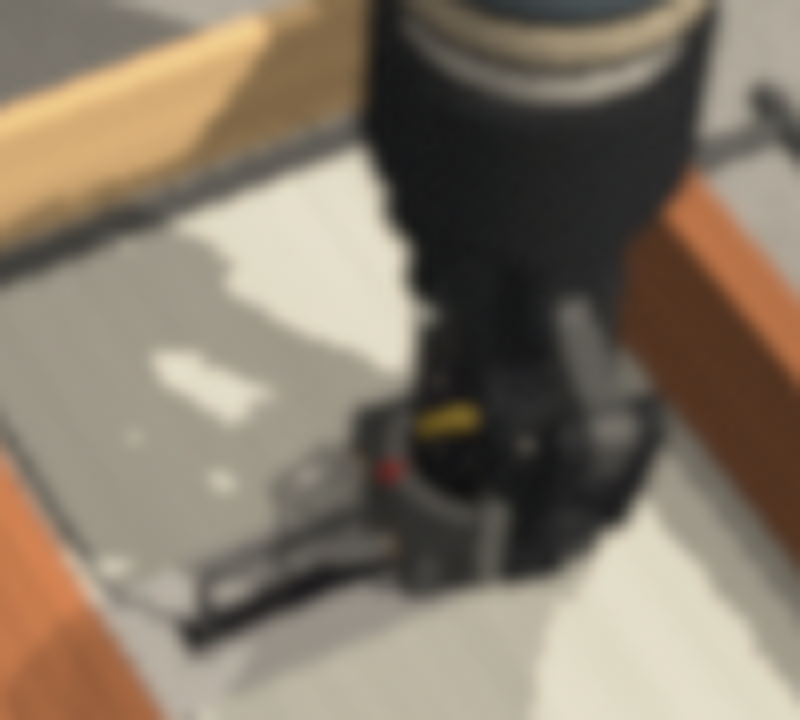

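Emit:
move_arm(deltas=[40, -1, 0, 0, -4, 0, 0, 40, 0, 0, 0, -4, 0, 0, 40, 0, 0, 0, -4, 0, 0, 40, 0, 0, 0, 0, 0, 0])

```text
t: 16.4
tcp_pos: [0.5586, 0.0813, 0.0854]
tool_rot: [-0.53, -0.466, 0.531, -0.47]
force: [0.9, -1.4, -0.2]
finger_gap: 0.552
```

Run:
```python
from h import *
s=st(); p=s['tcp_pos']
u=np.array([np.cos(YAW),np.sin(YAW)]);v=np.array([-u[1],u[0]]); d=np.array(p[:2])-[.67457,.06838]
print('cab xy of tcp',d@u,d@v,'tool y yaw',np.degrees(np.arctan2(*R.from_quat(s['tool_rot']).as_matrix()[[1,0],1])))
```

```text
t 16.4 tcp [0.5586 0.0813 0.0854] F [ 0.9 -1.4 -0.2] M [-0.06 -0.13 -0.  ] gap 0.552
[[0.003, 0.992, -0.125], [-0.005, -0.125, -0.992], [-1.0, 0.003, 0.005]]
q [-0.051  0.655  1.706 -0.007  0.778  1.651]
cab xy of tcp -0.11669282717758596 -0.0003135364851799273 tool y yaw -7.177323594106697
```

Emit:
move_arm(deltas=[40, 0, -4, 0, -0.6, 0, 0, 40, 0, -4, 0, 0, 0, 0, 40, 0, -4, 0, 0, 0, 0, 40, 0, -4, 0, 0, 0, 0, 40, 0, -3, 0, 0, 0, 0, 40, 0, -2, 0, 0, 0, 0])

```text
t: 17.0
tcp_pos: [0.5369, 0.0842, 0.0854]
tool_rot: [-0.527, -0.469, 0.529, -0.472]
force: [1.2, -1.8, -1.7]
finger_gap: 0.553
```

Run:
```python
from h import *
st()
s=snap('scene'); crop(s,'c18.png',290,390,200,290,8)
```

```text
t 17.0 tcp [0.5369 0.0842 0.0854] F [ 1.2 -1.8 -1.7] M [-0.18 -0.28 -0.02] gap 0.553
[[0.002, 0.993, -0.115], [-0.005, -0.115, -0.993], [-1.0, 0.002, 0.005]]
q [-0.048  0.636  1.759 -0.007  0.745  1.643]
```

View pics/c18.png

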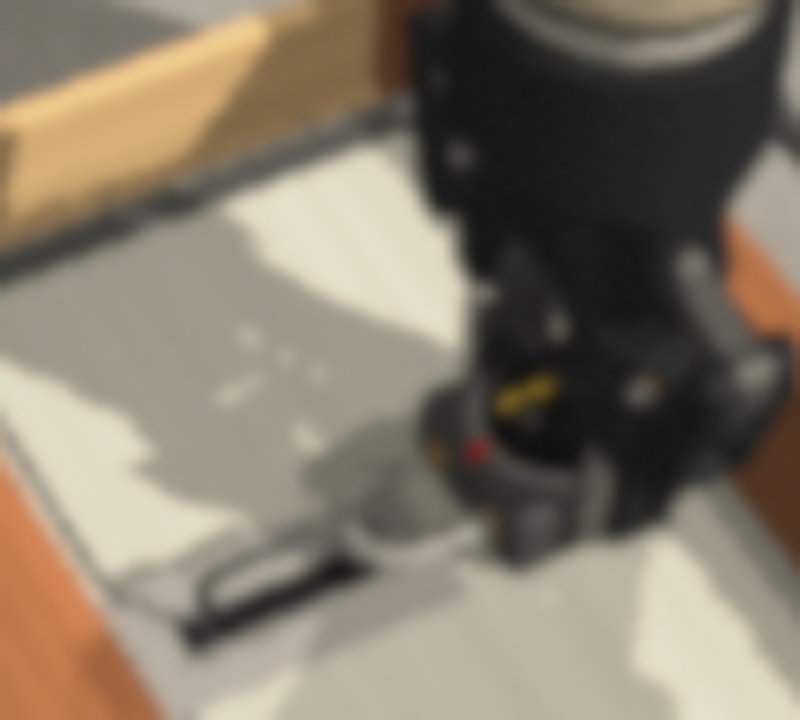

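Emit:
move_arm(deltas=[40, 0, -2, 0, 0, 0, 0, 40, 0, -1.5, 0, 0, 0, 0, 40, 0, 0, 0, 0, 0, 0])

```text
t: 17.35
tcp_pos: [0.5335, 0.0847, 0.0854]
tool_rot: [-0.527, -0.469, 0.529, -0.472]
force: [0.7, -0.9, -1.6]
finger_gap: 0.549
```

Emit:
move_arm(deltas=[40, 0, -1.5, 0, 0, 0, 0, 40, 0, -1, 0, 0, 0, 0, 40, 0, 0, 0, 0, 0, 0])

```text
t: 17.65
tcp_pos: [0.532, 0.0849, 0.0855]
tool_rot: [-0.528, -0.468, 0.528, -0.473]
force: [3.3, -1.8, -3.0]
finger_gap: 0.552
```

Emit:
move_arm(deltas=[40, 0, -1.5, 0, 0, 0, 0, 40, 0, -1, 0, 0, 0, 0, 40, 0, 0, 0, 0, 0, 0])

```text
t: 17.95
tcp_pos: [0.5318, 0.0849, 0.0858]
tool_rot: [0.529, 0.467, -0.527, 0.474]
force: [6.9, -0.9, -4.7]
finger_gap: 0.553
```

Run:
```python
from h import *
s=st(); p=s['tcp_pos']
u=np.array([np.cos(YAW),np.sin(YAW)]);v=np.array([-u[1],u[0]]); d=np.array(p[:2])-[.67457,.06838]
print('cab xy of tcp',d@u,d@v)
s=snap('scene'); crop(s,'c19.png',290,390,200,290,8)
s=snap('top'); crop(s,'c20.png',250,340,170,270,7)
```

```text
t 17.95 tcp [0.5318 0.0849 0.0858] F [ 6.9 -0.9 -4.7] M [-0.25 -0.87 -0.07] gap 0.553
[[0.008, 0.993, -0.115], [-0.005, -0.115, -0.993], [-1.0, 0.009, 0.004]]
q [-0.047  0.63   1.776 -0.007  0.728  1.644]
cab xy of tcp -0.1437193265094286 0.0002473149247180025
```

View pics/c19.png

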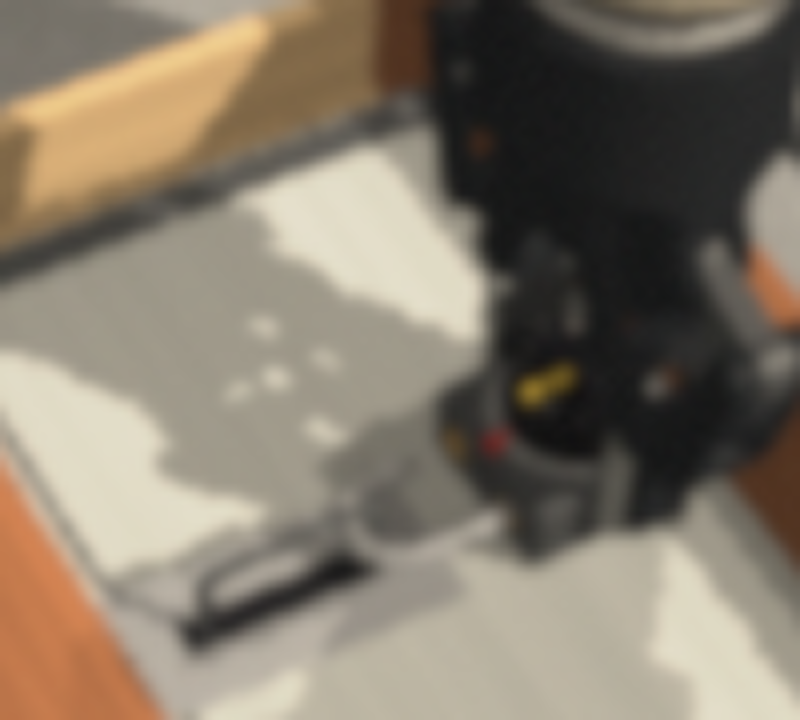

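View pics/c20.png

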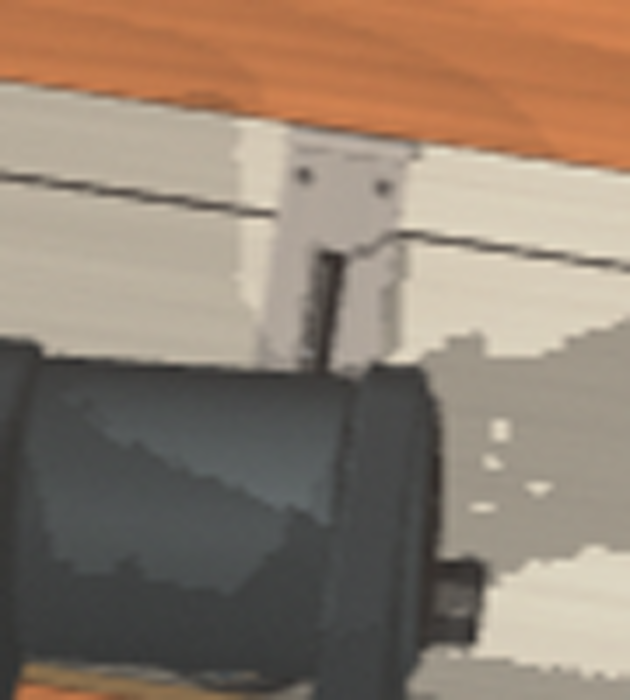

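Emit:
move_arm(deltas=[40, 0, 5, 0, 0, 0, 0, 40, 0, 6, 0, 0, 0, 0, 40, 0, 6, 0, 0, 0, 0, 40, 0, 6, 0, 0, 0, 0, 40, 0, 4, 0, 0, 0, 0, 40, 0, 0, 0, 0, 0, 0])

```text
t: 18.65
tcp_pos: [0.5566, 0.0821, 0.0853]
tool_rot: [-0.528, -0.468, 0.528, -0.472]
force: [1.6, -0.2, -1.2]
finger_gap: 0.554
```

```bash
cat >> h.py <<'E'
def cabst():
    s=st(); p=s['tcp_pos']
    u=np.array([np.cos(YAW),np.sin(YAW)]);v=np.array([-u[1],u[0]]); d=np.array(p[:2])-[.67457,.06838]
    print('cab xy of tcp',d@u,d@v,'tool y yaw',np.degrees(np.arctan2(*R.from_quat(s['tool_rot']).as_matrix()[[1,0],1])))
E
python3 - <<'E'
from h import *
cabst()
s=snap('scene'); crop(s,'c21.png',290,390,200,290,8)
E
```

```text
t 18.65 tcp [0.5566 0.0821 0.0853] F [ 1.6 -0.2 -1.2] M [ 0.03 -0.1   0.03] gap 0.554
[[0.003, 0.993, -0.115], [-0.004, -0.115, -0.993], [-1.0, 0.004, 0.004]]
q [-0.05   0.653  1.711 -0.006  0.774  1.64 ]
cab xy of tcp -0.11872630417825389 0.0003120890126975102 tool y yaw -6.587086654636956
```

View pics/c21.png

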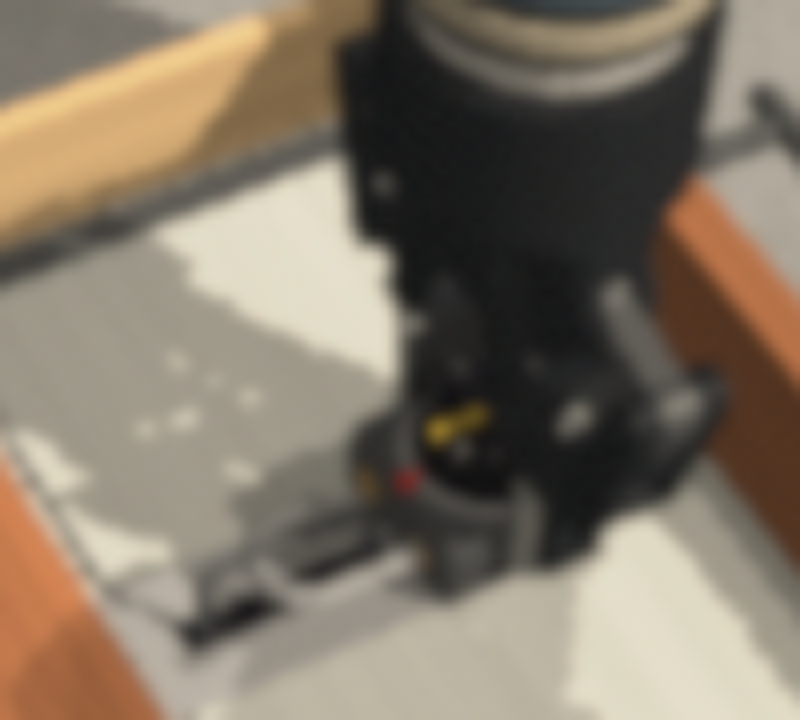

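Emit:
move_arm(deltas=[40, 0, 0, -4, 0, 0, 0, 40, 0, 0, -4, 0, 0, 0, 40, 0, 0, -4, 0, 0, 0, 40, 0, 0, -4, 0, 0, 0])

```text
t: 19.1
tcp_pos: [0.5575, 0.0984, 0.0854]
tool_rot: [-0.527, -0.469, 0.528, -0.472]
force: [-0.4, -1.0, -1.1]
finger_gap: 0.551
```

Emit:
move_arm(deltas=[40, 0, 0, -5, 0, 0, 0, 40, 0, 0, -5, 0, 0, 0, 40, 0, 0, -5, 0, 0, 0, 40, 0, 0, -5, 0, 0, 0, 40, 0, 0, -3, 0, 0, 0, 40, 0, 0, 0, 0, 0, 0])

```text
t: 19.7
tcp_pos: [0.5603, 0.1217, 0.0853]
tool_rot: [-0.528, -0.469, 0.528, -0.472]
force: [0.8, 1.9, -1.2]
finger_gap: 0.554
```

Run:
```python
from h import *
cabst()
s=snap('scene'); crop(s,'c22.png',290,390,200,290,8)
```

```text
t 19.7 tcp [0.5603 0.1217 0.0853] F [ 0.8  1.9 -1.2] M [ 0.23 -0.02 -0.02] gap 0.554
[[0.002, 0.993, -0.114], [-0.004, -0.114, -0.993], [-1.0, 0.003, 0.003]]
q [ 0.021  0.663  1.682 -0.005  0.794  1.71 ]
cab xy of tcp -0.11954714489258272 0.04011075720606133 tool y yaw -6.560230563487849
```

View pics/c22.png

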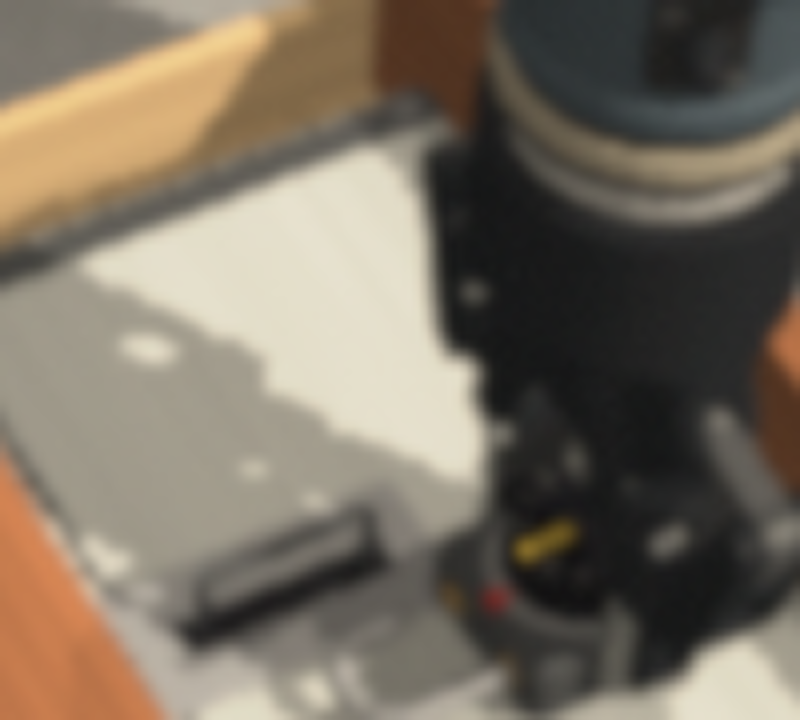

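Emit:
move_arm(deltas=[40, 0, 0, 0, 0, 0, 0, 40, -4, 0, 0, 0, 0, 0, 40, -8, 0, 0, 0, 0, 0, 40, -15, 0, 0, 0, 0, 0, 40, -20, 0, 0, 0, 0, 0, 40, -20, 0, 0, 0, 0, 0, 40, -20, 0, 0, 0, 0, 0, 40, -13, 0, 0, 0, 0, 0, 40, 0, 0, 0, 0, 0, 0, 40, 0, 0, 0, 0, 0, 0], force=60)

```text
t: 20.75
tcp_pos: [0.5596, 0.1212, 0.1851]
tool_rot: [-0.527, -0.469, 0.529, -0.472]
force: [-0.6, 0.1, -3.6]
finger_gap: 0.545
```

Run:
```python
from h import *
cabst()
s=snap('scene'); crop(s,'c23.png',280,420,150,310,5)
s=snap('top','t23.png')
```

```text
t 20.75 tcp [0.5596 0.1212 0.1851] F [-0.6  0.1 -3.6] M [0.04 0.08 0.03] gap 0.545
[[0.002, 0.993, -0.115], [-0.005, -0.115, -0.993], [-1.0, 0.002, 0.004]]
q [ 0.021  0.515  1.614 -0.006  1.012  1.709]
cab xy of tcp -0.12018204690664208 0.03949034011466856 tool y yaw -6.582231554218801
```

View pics/c23.png

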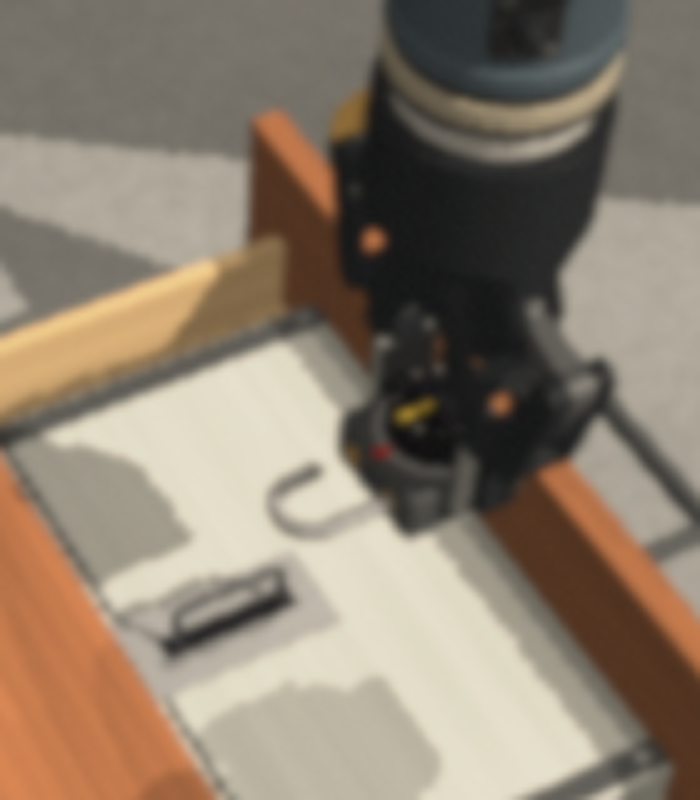

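View pics/t23.png

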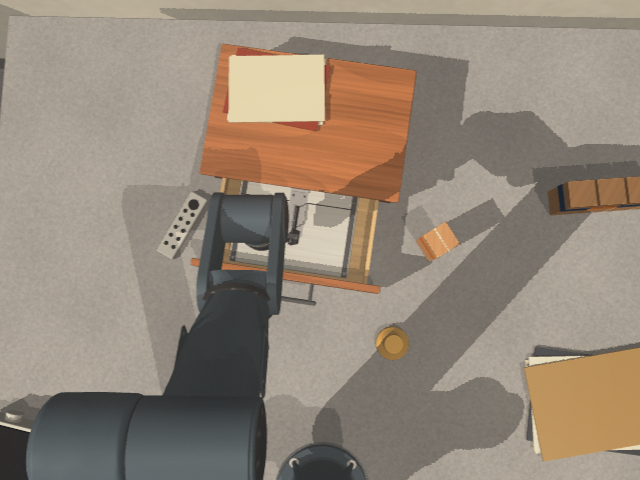

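Emit:
move_arm(deltas=[40, 0, 0, 0, 0, 0, 0, 40, 0, 0, 0, 0, 0, 0, 40, 0, 0, 0, 0, 0, 0])

```text
t: 21.15
tcp_pos: [0.5598, 0.1213, 0.1847]
tool_rot: [-0.527, -0.469, 0.529, -0.472]
force: [-0.2, -0.2, -2.4]
finger_gap: 0.543
```

Run:
```python
from h import *
s=st(); print(np.abs(s['qd']).max()); print(job.sign_off())
```

```text
t 21.15 tcp [0.5598 0.1213 0.1847] F [-0.2 -0.2 -2.4] M [-0.   -0.01 -0.03] gap 0.543
[[0.001, 0.993, -0.115], [-0.005, -0.115, -0.993], [-1.0, 0.002, 0.004]]
q [ 0.021  0.516  1.613 -0.005  1.012  1.709]
0.004567323162373727
the job is handed in; nothing more can be done
None
```

I finished the sequence and handed the job in at 21 s of the 72 s allowed; sign-off gives no verdict.

- **Drawer:** I pulled it until it stopped moving and the force rose. The last top picture shows it still out.
- **Dial:** I turned it 5 clicks clockwise. With the dial released, the top picture put the yellow line at −18.6° and the lock's axis at about −18.8°, so it was on the mark.
- **Shackle:** I drew the lock back until it stopped with the force rising, which I took as fully open. I never measured the opening directly. The last scene picture shows the shackle well out, with its short leg clear of the body.
- **Lifting off:** I moved the lock in 25 mm, slid it 40 mm to +y with under 2 N of resistance, and lifted it 100 mm straight up.
- **Final state:** The lock is held by its sides (opening about 46.5 mm, grip set to 60 N), dial up. The tool is vertical and the joints are nearly still (under 0.005 rad/s). The wrist reads about 2.4 N, roughly the lock's weight, so nothing else seems to be touching.

**What went wrong or disagreed:**
- On my first approach to the handle, something on the gripper touched an edge, probably the cabinet's top. The sensor read about 37 N up and 17 N sideways, roughly 40 N combined. I could not tell whether a finger or the gripper's body touched; over 40 N on the body fails the run. I backed off at once and came in tilted instead.
- The two cameras disagreed by 3 to 4 mm in y, which the grips absorbed.
- The grip on the dial read 33 mm rather than 35 mm, but the dial turned properly.

The remote, carton and weight look unmoved in the last top picture.

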